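# Turn a slide carrier out of its guarded staining jar onto a drain tray

### The job

Lift only the top drain tray off the pair of white trays, leaving the lower one where it is, and set it down in the middle of the blue mat. Then turn the slide carrier by its green tab until its cage lines up with the slot in the jar's steel guard, draw it up through the slot without forcing it against the guard, and set it down gently, upright, in the tray on the mat. Leave the timer, the stain bottle and the slide box alone.

Things in the scene. Friction and masses are not known exactly. Their poses are not given: they have to be found in the camera images.
- tray_top_mid (a point): centre of the upper white open tray (loose, 120 g), 62 mm along x, 112 mm along y, 32 mm high; the point is 19 mm above its underside. Upright 3 mm walls run from 6 mm above the underside to the rim at 32 mm; inner floor 56 x 106 mm, 9 mm above the underside. A foot 52 x 102 x 6 mm below the walls starts loosely inside the lower tray's rim. Grasp across the 62 mm, by this tray's walls only.
- tray_lower_mid (a point): centre of the lower white tray, same size and shape, loose, standing on the bench; the point is 19 mm above the bench. Its rim is 32 mm above the bench and carries the upper tray's walls; the upper tray's underside starts 26 mm above the bench. It stays where it is.
- mat_centre (a point): middle of the top face of a flat blue mat fixed to the bench, 130 mm along its x, 180 mm along its y, 4 mm thick.
- slot (a point): centre of the slot, at the top face (64 mm above the bench) of the 112 x 112 x 4 mm steel guard plate on a square clear jar fixed to the bench. The slot is 86 mm long along this frame's y and 38 mm wide along its x. Jar inside 96 x 96 mm; inner floor 6 mm above the bench, guard's underside 60 mm.
- carrier_tab (a point): centre of the green grip tab of the steel slide carrier (loose, upright, about 150 g). Tab 12 mm thick along x, 34 mm wide along y, 36 mm high; grasp it across the 12 mm from above. The carrier's underside is 113 mm below this point; an 8 mm round stem joins the tab to the cage.
- carrier_cage (a point): centre of the carrier's flat cage, 24 mm above the carrier's underside and straight below the tab: 28 mm along x, 76 mm along y, 48 mm high. It starts in the jar under the guard with 6 mm of room above it, turned 49 to 90 degrees away from the slot one way or the other; it comes out only with its y along the slot (either way round) within about 6 degrees and 4 mm of the slot's centre.
- timer: white kitchen-type timer 62 x 62 x 23 mm on the bench, loose; origin at the centre of its underside; leave alone.
- stain_bottle: purple bottle with a white cap, 47 mm across, 92 mm high, loose; origin at the centre of its underside; leave alone.
- slide_box: blue box for slides 100 x 86 x 36 mm, loose; origin at the centre of its underside; leave alone.
- microtome: the big pale grey sectioning machine, fixed, behind and to the left of the mat; origin on the bench under its middle. From the origin: its front face is 0.225 m nearer the robot (its control knobs 0.255 m), its sides 0.04 m (handwheel at the rear 0.21 m) to the right and 0.21 m to the left, its blade holder 0.17 m nearer the robot and 0.26 m high, its case behind 0.37 m high. Keep the arm clear of it.
- kettle: small steel kettle with a black lid, fixed, 120 mm across, 176 mm high; origin at the centre of its underside; leave alone.
Not all that is in view belongs to the job. Of the things that look like the part that bears slot, the larger one is meant.

How it is judged:
On the way, in this order (a step that is already met when the one before it is completed fails the run):
1. the top tray stands flat in the middle of the mat, let go (horizontal distance between tray_top_mid and mat_centre below 0.045 m and height (world z) of tray_top_mid between 0.019 and 0.029 m and angle between tray_top_mid's own z axis and vertical below 0.1 rad and contact force between the fingers and tray_top below 0.05 N and linear speed of tray_top below 0.02 m/s), for 0.2 s.
2. the carrier is turned in line with the slot, still under the guard (angle between the y axis of carrier_tab and the y axis of slot, either way round below 0.2 rad and z of carrier_tab in the frame of slot below 0.0732 m), for 0.05 s.
3. the carrier is drawn clear above the guard (z of carrier_tab in the frame of slot above 0.118 m and horizontal distance between carrier_tab and slot below 0.15 m), for 0.05 s.
At the end, for the whole second after the job is handed in: The top tray stands flat on the mat with its centre within 45 mm of the mat's middle; the carrier stands upright (within 0.1 rad) and at rest on the tray's inner floor, all of its cage inside the walls; the lower tray is within 20 mm of where it stood (horizontal distance between tray_top_mid and mat_centre below 0.045 m and height (world z) of tray_top_mid between 0.019 and 0.029 m and angle between each of tray_top_mid, carrier_tab's own z axis and vertical below 0.1 rad and distance of tray_lower_mid from where it was at the start of the episode below 0.02 m and x of carrier_tab in the frame of tray_top_mid between -0.02 and 0.02 m and y of carrier_tab in the frame of tray_top_mid between -0.022 and 0.022 m and z of carrier_tab in the frame of tray_top_mid between 0.098 and 0.108 m and linear speed of carrier below 0.02 m/s and contact force between carrier and tray_top above 0.3 N); the robot touches nothing.
It fails at once if the lower tray is moved by 20 mm or more, or dragged up (distance of tray_lower_mid from where it was at the start of the episode above 0.02 m).
It fails at once if the carrier is forced against the jar or its guard (over 25 N) (contact force between carrier and jar above 25 N).
It fails at once if the tray or carrier is dropped (faster than 0.6 m/s out of the fingers) ((linear speed of tray_top above 0.6 m/s and contact force between the fingers and tray_top below 0.02 N) or (linear speed of carrier above 0.6 m/s and contact force between the fingers and carrier below 0.02 N)).
It fails at once if the timer, bottle or slide box is moved by 20 mm or more (distance of any of timer, stain_bottle, slide_box from where it was at the start of the episode above 0.02 m).
It also fails if it takes over 62 s, if anything falls off the work surface, if the arm or the gripper's body presses on something with over 40 N, if the wrist force passes 120 N, or if a joint passes its speed limit or range.

### The arm

A 7-joint arm with a two-finger parallel gripper is mounted at the origin on a cart in front of the work surface, level with it; the furniture and walls round the work are solid. World frame = base frame: x ahead of the robot, y to its left, z up, the work surface at z = 0. Lengths are in m, angles in rad, forces in N, time in s.
With the tool pointing down it reaches from about 0.425 to 0.875 m from the base axis. Payload 8.4 kg.
Tool frame: the origin (TCP) lies between the finger pads; the fingertips stand manip.tips_ahead ahead of it and the grasp point (between the pads) lies 6 mm ahead of it (manip.tips_ahead is the distance from the TCP to the fingertips, in m); z points along the fingers, y is the direction in which the jaws open and shut (so a half turn about z gives the same grasp; the last joint's range is limited). The gripper opens to 85 mm and grips with 20 to 120 N. Pads are 22 mm wide; open, the fingers measure 114 mm over their backs; the gripper's body (76 mm by 85 mm) begins 54 mm behind the grasp point. The pads swing forward as they close: fully open they stand 13 mm farther back than shut.
Start: joints at [-1.261, 0.333, 0.04, 1.465, -0.013, 1.343, -0.059], TCP at [0.258, 0.596, 0.256] pointing down, gripper open.
Joint ranges: [-2.58, 2.58], [-0.38, 2.09], [-1.3, 1.39], [0.25, 2.4], [-1.5, 4.64], [0.08, 2.09], [-2.65, 2.65]. Speed limits (rad/s): [2.22, 2.22, 2.79, 2.79, 3.14, 3.14, 3.14].

### API

Orientations are given as [roll, pitch, yaw] about the fixed x, y, z axes, in that order (R = Rz(yaw) Ry(pitch) Rx(roll)).
In Python, from station import manip gives the robot as it stands.
- The arm moves only by the tool step_arm, never from a script. Its argument "motion" is a list of rows, each an object with "travel": the shift along the tool's x, y, z in m, a list of three; "dr": the turn, a rotation vector about the tool's x, y, z in degrees, a list of three. A call has 1 to 12 rows; each row shifts and turns the commanded pose from where the row before left it, along the tool's axes as they then stand; what a row does not reach is not made up. A row lasts 1/12 s, in which the tool goes at most 41.7 mm and 7.16 degrees, less where a joint would pass 70% of its speed; a pose out of reach is approached as far as the arm can. A call is refused whole if a number of a shift passes 0.0417 or a number of a turn 7.16, either way. A call with a gripper value outside its range is refused whole. "fingers" is the finger opening in m, from 0 to 0.0854, set as the call begins (left out, the last holds). The fingers move at their own pace and stop on an object; "force" is the grip in N (left out, the last holds). Time passes only in rows, so rows that do not move let the fingers close. It gives the time, the measured TCP pose, the force and the opening at its end, in the units of the state.
- manip.state(): the state, without advancing time (a new reading comes with each control period).
- manip.snapshot(name): name is "scene" or "top" or "wrist"; returns a dict with "color" (480x640x3 uint8, red, green, blue), "vfov" (degrees; the focal length in pixels is half the picture's height over the tangent of half this angle, whatever the lens; pixels are square), "cx", "cy" (the principal point, pixels), "k1" (the pictures are not rectified: a ray, as slopes to the right and down, at radius r is drawn at 1 + k1 r^2 times it, then the intrinsics apply), "R" (3x3) and "t" (3): a world point X has camera coordinates R X + t; the wrist camera has in their place "T_tool_cam" (4x4, takes a point from camera to tool coordinates, whose origin is the TCP and whose axes are the flange's). Camera axes: x right, y down, z forward; pixel columns grow to the right and rows downward; lengths in m; the calibration is good to about 2 mm. A picture is of the moment at which its call begins: read the wrist's pose just before it. There is no depth.
- manip.finish_job(): hands the job in, once; it reports no verdict.
The state is a dict: "time": time; "joint_positions": joint angles; "qvel": joint speeds; "tau": joint torques, N m; "ee_pos": TCP position; "tcp_rot": TCP orientation; "force": force on the tool from outside, world axes, zero at the start; "moment": the same for the moment, N m; "grip_width": opening from 0.0 (shut) to 1.0 (fully open).
Only numpy, scipy, OpenCV 4.12 (cv2) and the standard library are available. Lean on these libraries where they do the work, as an engineer would, in place of code of your own. Each camera call takes 0.05 s, during which the arm holds its last target.

## Working session

There is one attempt and no reset: what is moved stays moved. The work goes in short steps, Python scripts to look and compute and a tool call to move; the robot and the scene stay as the last step left them, time stands still between calls to the robot, and variables do not carry over. Pictures are saved under pics/ and viewed, and the job is handed in when it is done.

Besides the shell and the picture viewer there is one more tool, called after "Call:" by a JSON object that holds its "op" and its "data", one argument or row to a line. step_arm: Moves the arm, as the interface text tells. Its arguments: {"type":"object","properties":{"motion":{"type":"array","items":{"type":"object","properties":{"travel":{"type":"array","items":{"type":"number"}},"dr":{"type":"array","items":{"type":"number"}}}}},"fingers":{"type":"number"},"force":{"type":"number"}},"required":["motion"]}

```bash
ls; mkdir -p pics
cat > h.py <<'E'
import numpy as np, cv2, pickle
from scipy.spatial.transform import Rotation as Ro
from station import manip
def snap(n,fn=None):
    st=manip.state(); s=manip.snapshot(n); s['st']=st
    if fn: cv2.imwrite('pics/'+fn+'.png',s['color'][:,:,::-1]); pickle.dump(s,open('pics/'+fn+'.pkl','wb'))
    return s
def load(fn): return pickle.load(open('pics/'+fn+'.pkl','rb'))
def KD(s):
    h,w=s['color'].shape[:2]; f=h/2/np.tan(np.radians(s['vfov'])/2)
    return np.array([[f,0,s['cx']],[0,f,s['cy']],[0,0,1.]]),np.array([s['k1'],0,0,0,0.])
def ext(s):
    if 'R' in s: return np.array(s['R']),np.array(s['t'])
    st=s['st']; R=Ro.from_euler('xyz',st['tcp_rot']).as_matrix(); T=np.eye(4);T[:3,:3]=R;T[:3,3]=st['ee_pos']
    M=np.linalg.inv(T@np.array(s['T_tool_cam'])); return M[:3,:3],M[:3,3]
def ray(s,uv):
    K,D=KD(s);R,t=ext(s)
    p=cv2.undistortPoints(np.array(uv,float).reshape(-1,1,2),K,D).reshape(-1,2)
    d=np.c_[p,np.ones(len(p))]@R; return -R.T@t,d
def onz(s,uv,z):
    c,d=ray(s,uv); return c+d*((z-c[2])/d[:,2])[:,None]
def proj(s,X):
    K,D=KD(s);R,t=ext(s)
    return cv2.projectPoints(np.array(X,float).reshape(-1,1,3),cv2.Rodrigues(R)[0],t,K,D)[0].reshape(-1,2)
E
python3 - <<'E'
from h import *
print(manip.state(), manip.tips_ahead)
for n in ('scene','top','wrist'):
    s=snap(n,n+'0'); print(n,{k:v for k,v in s.items() if k not in('color','st')}); print(ext(s)[0],-ext(s)[0].T@ext(s)[1])
E
```

```text
pics
{'time': 0.0, 'joint_positions': array([-1.26119452,  0.33391062,  0.03986817,  1.46628003, -0.01340348,
        1.34329905, -0.05852347]), 'qvel': array([ 6.45145761e-04, -1.24632764e-03,  6.42006282e-04, -2.65970272e-04,
       -1.00936150e-03, -2.52137187e-05,  5.58043908e-04]), 'tau': array([-1.10768346e-03, -6.58561134e+01,  1.36488598e+00, -4.05562377e+01,
        1.67612568e-02,  1.26110273e-02, -3.08218330e-05]), 'ee_pos': array([0.25823465, 0.59604474, 0.25541705]), 'tcp_rot': array([-3.13996497e+00,  1.05540000e-04,  2.73275466e+00]), 'force': array([ 0.05410054, -0.18735192,  0.60368706]), 'moment': array([ 0.03242088,  0.00937689, -0.03248193]), 'grip_width': 0.9988728081052755} 0.025
scene {'vfov': 47.16775666454046, 'cx': 316.80176812741206, 'cy': 247.99258468409724, 'k1': -0.038154359846722295, 'R': array([[ 0.49494002, -0.86886226,  0.01061792],
       [-0.53269264, -0.31305257, -0.78628025],
       [ 0.68649321,  0.38350548, -0.61777878]]), 't': array([-0.2720386 ,  0.41408751,  0.91260033])}
[[ 0.49494002 -0.86886226  0.01061792]
 [-0.53269264 -0.31305257 -0.78
[... 509 characters left out ...]
8506617]] [0.43093331 0.03045222 1.17465882]
wrist {'vfov': 64.8698297011474, 'cx': 317.5061866992591, 'cy': 234.9141045702692, 'k1': -0.07199661689250879, 'T_tool_cam': array([[ 6.55403637e-05, -9.54733347e-01, -2.97462991e-01,
         7.59672236e-02],
       [ 9.99999805e-01, -1.22143295e-04,  6.12360641e-04,
        -8.86059420e-04],
       [-6.20974234e-04, -2.97462973e-01,  9.54733153e-01,
        -1.17204538e-01],
       [ 0.00000000e+00,  0.00000000e+00,  0.00000000e+00,
         1.00000000e+00]])}
[[ 3.97449888e-01  9.17623523e-01 -8.10920954e-04]
 [ 8.76149892e-01 -3.79223459e-01  2.97575092e-01]
 [ 2.72754384e-01 -1.18981675e-01 -9.54698071e-01]] [0.1882522  0.62562348 0.37273006]
```

View pics/scene0.png

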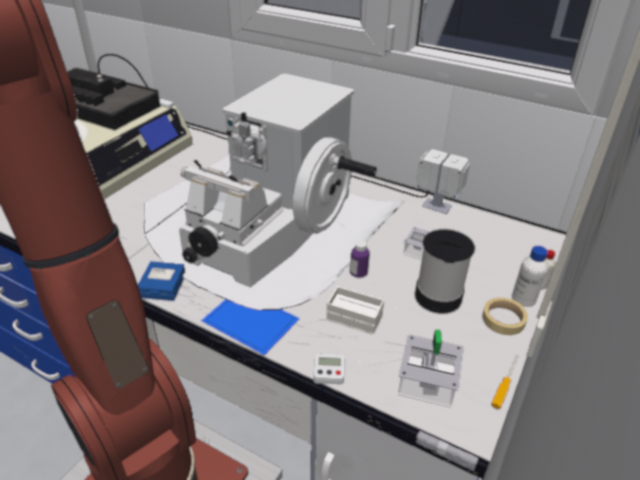

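View pics/top0.png

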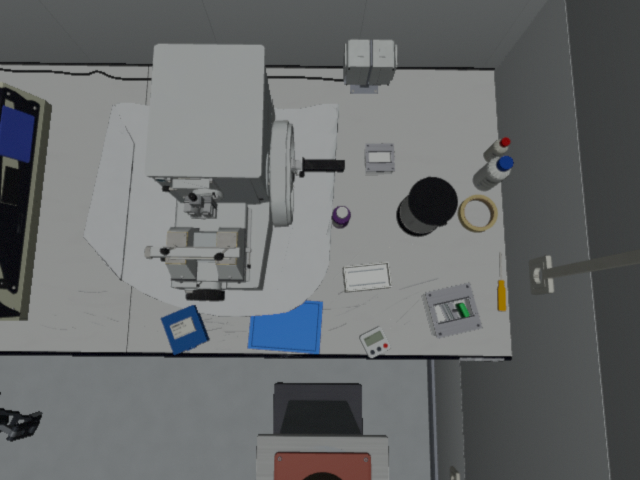

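View pics/wrist0.png

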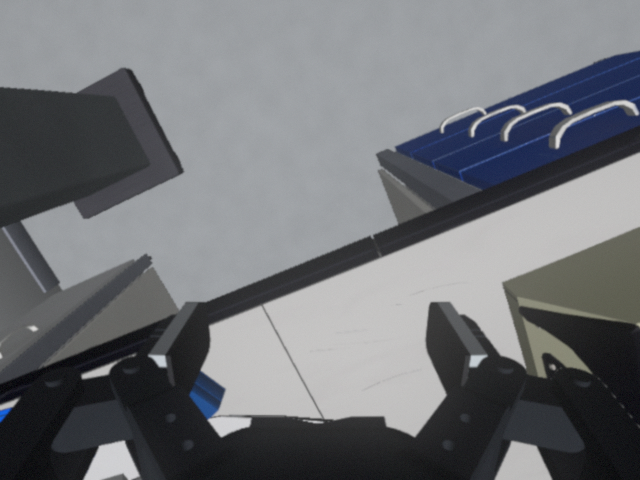

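Run:
```python
from h import *
s=load('top0');c=s['color'][:,:,::-1]
a=cv2.resize(c[255:345,330:490],(800,450),interpolation=cv2.INTER_CUBIC);cv2.imwrite('pics/ct.png',a)
c=load('scene0')['color'][:,:,::-1]
a=cv2.resize(c[280:410,310:480],None,fx=4.5,fy=4.5,interpolation=cv2.INTER_CUBIC);cv2.imwrite('pics/cs.png',a)
```

```text
(no output)
```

View pics/ct.png

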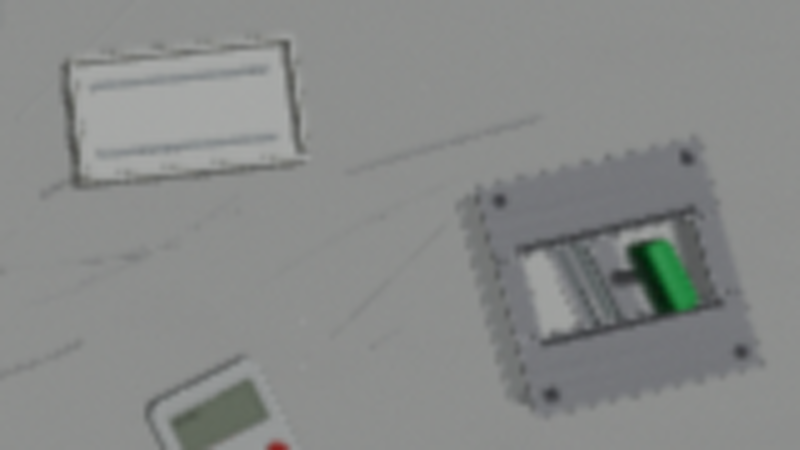

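View pics/cs.png

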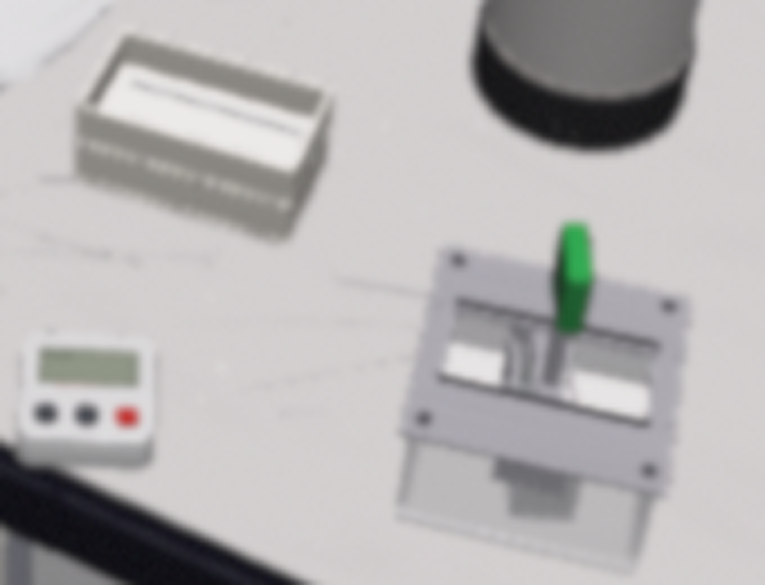

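Run:
```python
from h import *
s=load('top0');np.set_printoptions(precision=4,suppress=True)
def rect(uv,z):
    P=onz(s,uv,z)[:,:2]; print(P.mean(0),[np.linalg.norm(P[i]-P[(i+1)%4]).round(4) for i in range(4)],[np.degrees(np.arctan2(*(P[(i+1)%4]-P[i])[::-1])).round(1) for i in range(4)]);return P
print('tray');rect([(343,267.4),(388,263),(390.6,286.6),(345.4,292)],.058)
print('guard');rect([(425.6,292.4),(470,283.6),(482,327.4),(437.4,337.4)],.064)
print('slot');rect([(434,304.6),(469,296.6),(474,315.6),(438.6,324)],.064)
h=cv2.cvtColor(s['color'],cv2.COLOR_RGB2HSV)
m=cv2.inRange(h,(105,150,120),(118,255,255));cs=sorted(cv2.findContours(m,0,1)[0],key=cv2.contourArea)[-2:]
for c in cs: 
    b=cv2.boxPoints(cv2.minAreaRect(c)); print('mat?',b.tolist());rect(b,.004)
g=cv2.inRange(h,(50,120,90),(75,255,255));c=max(cv2.findContours(g,0,1)[0],key=cv2.contourArea)
b=cv2.boxPoints(cv2.minAreaRect(c)); print('tab',b.tolist());rect(b,.137)
for n,uv,z in[('timer',(374,342),.023),('bottle',(343,216),.09),('kettle',(420,215),.1),('sb',(185,330),.036),('knob',(205,295),.1)]: print(n,onz(s,uv,z))
```

```text
tray
[ 0.5311 -0.1066] [np.float64(0.1112), np.float64(0.058), np.float64(0.111), np.float64(0.0602)] [np.float64(-83.8), np.float64(-174.8), np.float64(97.4), np.float64(5.5)]
guard
[ 0.4539 -0.3141] [np.float64(0.1108), np.float64(0.1068), np.float64(0.1102), np.float64(0.109)] [np.float64(-78.4), np.float64(-167.2), np.float64(102.8), np.float64(13.1)]
slot
[ 0.4535 -0.3145] [np.float64(0.0876), np.float64(0.0462), np.float64(0.0882), np.float64(0.0468)] [np.float64(-76.8), np.float64(-167.7), np.float64(103.6), np.float64(11.6)]
mat? [[247.89236450195312, 347.14080810546875], [252.78121948242188, 295.3189697265625], [323.0613708496094, 301.94915771484375], [318.1725158691406, 353.77099609375]]
[0.4153 0.0925] [np.float64(0.1286), np.float64(0.1793), np.float64(0.1284), np.float64(0.1759)] [np.float64(-3.6), np.float64(-94.8), np.float64(174.9), np.float64(85.3)]
tab [[459.00006103515625, 304.0000305175781], [463.00006103515625, 302.0000305175781], [469.60003662109375, 315.2000427246094], [465.60003662109375, 317.2000427246094]]
[ 0.4536 -0.3152] [np.float64(0.0103), np.float64(0.0321), np.float64(0.0102), np.float64(0.0321)] [np.float64(-63.7), np.float64(-155.3), np.float64(116.1), np.float64(24.8)]
timer [[ 0.3749 -0.1271  0.023 ]]
bottle [[ 0.6763 -0.0464  0.09  ]]
kettle [[ 0.6786 -0.2313  0.1   ]]
sb [[0.3996 0.3353 0.036 ]]
knob [[0.4818 0.2763 0.1   ]]
```

```bash
cat > plan.py <<'E'
import sys,json
from h import *
# usage: plan.py "x,y,z,yawdeg,rows" ...   prints rows from the present measured pose
def plan(wps,start=None):
    st=manip.state(); e=st['ee_pos'];p=np.array([*e,np.degrees(st['tcp_rot'][2])]) if start is None else np.array(start,float)
    out=[]
    for w in wps:
        n=int(w[4]);q0=p.copy();g=np.array(w[:4],float);g[3]=q0[3]+(g[3]-q0[3]+180)%360-180
        for i in range(1,n+1):
            t=q0+(g-q0)*i/n; d=t-p;c,s=np.cos(np.radians(p[3])),np.sin(np.radians(p[3]))
            tr=np.round([c*d[0]+s*d[1],s*d[0]-c*d[1],-d[2]],3);dz=round(-d[3],1)
            p=p+[c*tr[0]+s*tr[1],s*tr[0]-c*tr[1],-tr[2],-dz]
            out.append((*tr,dz))
    for i,o in enumerate(out): print(i%12,json.dumps({"travel":list(o[:3]),"dr":[0,0,o[3]]}))
    print('end',p.round(4))
plan([list(map(float,a.split(','))) for a in sys.argv[1:]])
E
python3 plan.py .25,.46,.36,140,6 .42,.25,.36,115,9 .5,0,.36,100,8 .531,-.107,.22,96,5
python3 - <<'E'
from h import *
s=load('top0')
for uv in[(148,253),(245,255),(245,165)]: print(onz(s,uv,.26))
E
```

```text
0 {"travel": [-0.008, -0.021, -0.017], "dr": [0, 0, 2.8]}
1 {"travel": [-0.009, -0.021, -0.018], "dr": [0, 0, 2.7]}
2 {"travel": [-0.009, -0.021, -0.017], "dr": [0, 0, 2.8]}
3 {"travel": [-0.011, -0.02, -0.018], "dr": [0, 0, 2.8]}
4 {"travel": [-0.012, -0.019, -0.017], "dr": [0, 0, 2.7]}
5 {"travel": [-0.012, -0.019, -0.017], "dr": [0, 0, 2.8]}
6 {"travel": [-0.03, -0.006, -0.0], "dr": [0, 0, 2.8]}
7 {"travel": [-0.029, -0.004, -0.0], "dr": [0, 0, 2.8]}
8 {"travel": [-0.03, -0.003, -0.0], "dr": [0, 0, 2.7]}
9 {"travel": [-0.03, -0.001, -0.0], "dr": [0, 0, 2.8]}
10 {"travel": [-0.03, -0.0, -0.0], "dr": [0, 0, 2.8]}
11 {"travel": [-0.03, 0.001, -0.0], "dr": [0, 0, 2.8]}
0 {"travel": [-0.03, 0.003, -0.0], "dr": [0, 0, 2.7]}
1 {"travel": [-0.03, 0.005, -0.0], "dr": [0, 0, 2.8]}
2 {"travel": [-0.03, 0.006, -0.0], "dr": [0, 0, 2.8]}
3 {"travel": [-0.033, -0.004, -0.0], "dr": [0, 0, 1.9]}
4 {"travel": [-0.032, -0.003, -0.0], "dr": [0, 0, 1.8]}
5 {"travel": [-0.033, -0.002, -0.0], "dr": [0, 0, 1.9]}
6 {"travel": [-0.033, -0.001, -0.0], "dr": [0, 0, 1.9]}
7 {"travel": [-0.032, -0.0, -0.0], "dr": [0, 0, 1.9]}
8 {"travel": [-0.033, 0.001, -0.0], "dr": [0, 0, 1.8]}
9 {"travel": [-0.033, 0.002, -0.0], "dr": [0, 0, 1.9]}
10 {"travel": [-0.032, 0.003, -0.0], "dr": [0, 0, 1.9]}
11 {"travel": [-0.022, 0.002, 0.028], "dr": [0, 0, 0.8]}
0 {"travel": [-0.022, 0.003, 0.028], "dr": [0, 0, 0.8]}
1 {"travel": [-0.023, 0.003, 0.028], "dr": [0, 0, 0.8]}
2 {"travel": [-0.022, 0.004, 0.028], "dr": [0, 0, 0.8]}
3 {"travel": [-0.022, 0.003, 0.028], "dr": [0, 0, 0.8]}
end [ 0.5306 -0.1073  0.2196 95.9756]
[[0.55704642 0.35860915 0.26      ]]
[[0.55510412 0.1632453  0.26      ]]
[[0.74443565 0.16998111 0.26      ]]
```

Things that could be confused, as seen in the top view:
- **Slotted guard:** one is at (453,310), measuring about 111 mm across. A smaller grey one is at (379,158). I choose the larger.
- **Blue items:** the mat is at (286,327) and the slide box at (185,330).
- **Trays:** there is a single stack at (367,277), and the crop shows two stacked walls.

The crops confirm the green tab standing in the larger jar.

Call:
{"op": "step_arm", "data": {
  "motion": [
    {"travel": [-0.008,-0.021,-0.017],"dr": [0,0,2.8]},
    {"travel": [-0.009,-0.021,-0.018],"dr": [0,0,2.7]},
    {"travel": [-0.009,-0.021,-0.017],"dr": [0,0,2.8]},
    {"travel": [-0.011,-0.02,-0.018],"dr": [0,0,2.8]},
    {"travel": [-0.012,-0.019,-0.017],"dr": [0,0,2.7]},
    {"travel": [-0.012,-0.019,-0.017],"dr": [0,0,2.8]},
    {"travel": [-0.03,-0.006,0],"dr": [0,0,2.8]},
    {"travel": [-0.029,-0.004,0],"dr": [0,0,2.8]},
    {"travel": [-0.03,-0.003,0],"dr": [0,0,2.7]},
    {"travel": [-0.03,-0.001,0],"dr": [0,0,2.8]},
    {"travel": [-0.03,0,0],"dr": [0,0,2.8]},
    {"travel": [-0.03,0.001,0],"dr": [0,0,2.8]}
  ],
  "fingers": 0.085,
  "force": 30
}}

```text
time: 1.15
ee_pos: [0.3636, 0.3192, 0.3602]
tcp_rot: [-3.141, -0.0, 2.149]
force: [0.2, 0.7, 0.3]
grip_width: 0.997
```

Call:
{"op": "step_arm", "data": {
  "motion": [
    {"travel": [-0.03,0.003,0],"dr": [0,0,2.7]},
    {"travel": [-0.03,0.005,0],"dr": [0,0,2.8]},
    {"travel": [-0.03,0.006,0],"dr": [0,0,2.8]},
    {"travel": [-0.033,-0.004,0],"dr": [0,0,1.9]},
    {"travel": [-0.032,-0.003,0],"dr": [0,0,1.8]},
    {"travel": [-0.033,-0.002,0],"dr": [0,0,1.9]},
    {"travel": [-0.033,-0.001,0],"dr": [0,0,1.9]},
    {"travel": [-0.032,0,0],"dr": [0,0,1.9]},
    {"travel": [-0.033,0.001,0],"dr": [0,0,1.8]},
    {"travel": [-0.033,0.002,0],"dr": [0,0,1.9]},
    {"travel": [-0.032,0.003,0],"dr": [0,0,1.9]},
    {"travel": [-0.022,0.002,0.028],"dr": [0,0,0.8]}
  ]
}}

```text
time: 2.15
ee_pos: [0.5078, -0.024, 0.3362]
tcp_rot: [3.134, 0.0, 1.726]
force: [1.2, 0.3, -0.3]
grip_width: 0.995
```

Call:
{"op": "step_arm", "data": {
  "motion": [
    {"travel": [-0.022,0.003,0.028],"dr": [0,0,0.8]},
    {"travel": [-0.023,0.003,0.028],"dr": [0,0,0.8]},
    {"travel": [-0.022,0.004,0.028],"dr": [0,0,0.8]},
    {"travel": [-0.022,0.003,0.028],"dr": [0,0,0.8]},
    {"travel": [0,0,0]},
    {"travel": [0,0,0]},
    {"travel": [0,0,0]}
  ]
}}

```text
schema error: expected keys travel, dr
```

Run:
```python
from h import *
s=snap('wrist','w1');print(s['st']['ee_pos'],np.degrees(s['st']['tcp_rot']),s['st']['joint_positions'])
```

```text
[ 0.50778142 -0.02403366  0.33622778] [1.79577409e+02 6.58448251e-03 9.89186135e+01] [-0.71168378 -0.02476527  0.66856919  1.70850818  0.01475291  1.44519032
  0.11065761]
```

View pics/w1.png

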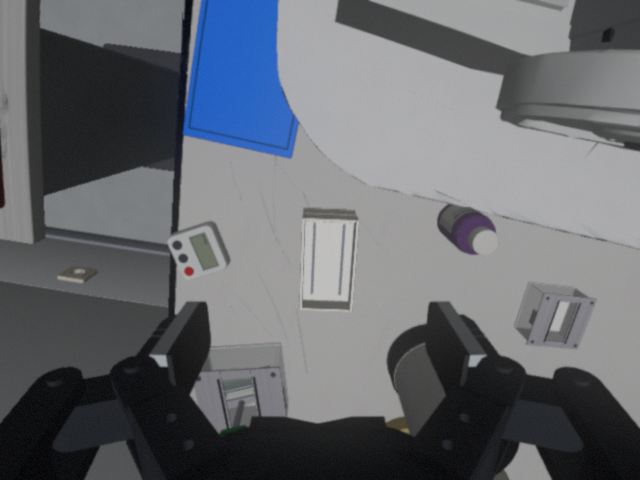

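Run:
```python
from h import *
s=load('w1')
a=cv2.resize(s['color'][190:330,270:390,::-1],None,fx=4,fy=4,interpolation=cv2.INTER_CUBIC);cv2.imwrite('pics/w1c.png',a)
```

```text
(no output)
```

View pics/w1c.png

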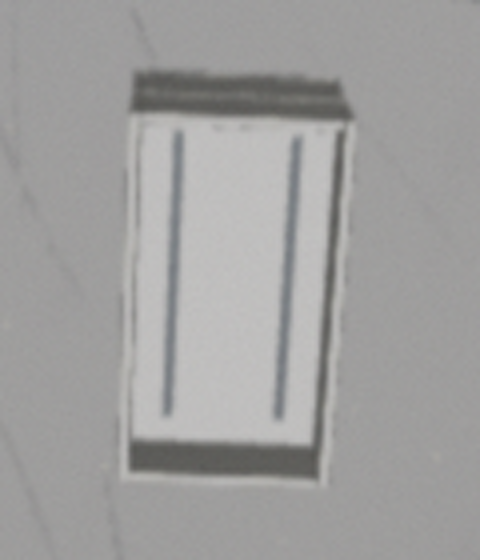

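Call:
{"op": "step_arm", "data": {
  "motion": [
    {"travel": [-0.022,0.003,0.028],"dr": [0,0,0.8]},
    {"travel": [-0.023,0.003,0.028],"dr": [0,0,0.8]},
    {"travel": [-0.022,0.004,0.028],"dr": [0,0,0.8]},
    {"travel": [-0.022,0.003,0.028],"dr": [0,0,0.8]},
    {"travel": [0,0,0],"dr": [0,0,0]},
    {"travel": [0,0,0],"dr": [0,0,0]},
    {"travel": [0,0,0],"dr": [0,0,0]}
  ]
}}

```text
time: 2.78
ee_pos: [0.5308, -0.1065, 0.2206]
tcp_rot: [-3.141, -0.0, 1.675]
force: [-0.3, 0.4, 0.4]
grip_width: 0.993
```

Run:
```python
from h import *
s=load('w1')
P=onz(s,[(303,218.2),(358.2,220.5),(350.8,310.8),(301,309.8)],.058)[:,:2];print(P.mean(0),[(np.linalg.norm(P[i]-P[(i+1)%4]).round(4),np.degrees(np.arctan2(*(P[(i+1)%4]-P[i])[::-1])).round(1)) for i in range(4)])
w=snap('wrist','w2');print(proj(w,np.c_[P,[.058]*4]),w['st']['ee_pos'],w['st']['joint_positions'])
```

```text
[ 0.53461614 -0.1061935 ] [(np.float64(0.0599), np.float64(6.4)), (np.float64(0.1099), np.float64(-83.7)), (np.float64(0.0585), np.float64(-172.6)), (np.float64(0.1109), np.float64(97.0))]
[[281.18844567 147.25443064]
 [363.65162679 146.76673124]
 [359.52404058 285.275115  ]
 [287.4794754  286.85102292]] [ 0.53078751 -0.10650688  0.22058341] [-0.57819771  0.15544103  0.77305594  1.8102859  -0.11524487  1.22202003
  0.3329418 ]
```

View pics/w2.png

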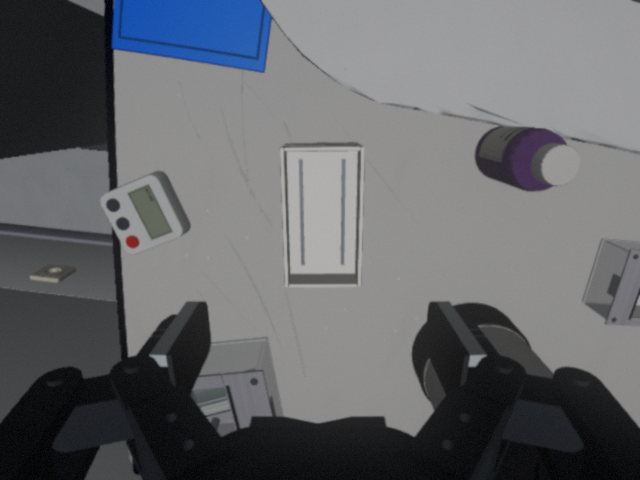

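```bash
python3 - <<'E'
from h import *
s=load('w2')
P=onz(s,[(281,145.5),(363.5,145),(360,287),(286.5,287)],.058)[:,:2];print(P.mean(0),[(np.linalg.norm(P[i]-P[(i+1)%4]).round(4),np.degrees(np.arctan2(*(P[(i+1)%4]-P[i])[::-1])).round(1)) for i in range(4)])
E
python3 plan.py .5335,-.106,.12,96.5,4 .5335,-.106,.058,96.5,4
```

```text
[ 0.53444134 -0.10599954] [(np.float64(0.0599), np.float64(6.4)), (np.float64(0.1127), np.float64(-83.4)), (np.float64(0.0597), np.float64(-174.0)), (np.float64(0.1123), np.float64(96.7))]
0 {"travel": [-0.0, 0.001, 0.025], "dr": [0, 0, -0.1]}
1 {"travel": [-0.0, 0.0, 0.026], "dr": [0, 0, -0.1]}
2 {"travel": [-0.0, 0.001, 0.025], "dr": [0, 0, -0.1]}
3 {"travel": [-0.0, 0.0, 0.025], "dr": [0, 0, -0.2]}
4 {"travel": [-0.0, 0.0, 0.016], "dr": [0, 0, 0.0]}
5 {"travel": [-0.0, 0.0, 0.015], "dr": [0, 0, 0.0]}
6 {"travel": [-0.0, 0.0, 0.016], "dr": [0, 0, 0.0]}
7 {"travel": [-0.0, 0.0, 0.015], "dr": [0, 0, 0.0]}
end [ 5.33200e-01 -1.05900e-01  5.81000e-02  9.65456e+01]
```

Call:
{"op": "step_arm", "data": {
  "motion": [
    {"travel": [0,0.001,0.025],"dr": [0,0,-0.1]},
    {"travel": [0,0.001,0.026],"dr": [0,0,-0.1]},
    {"travel": [0,0.001,0.025],"dr": [0,0,-0.1]},
    {"travel": [0,0,0.025],"dr": [0,0,-0.2]},
    {"travel": [0,0,0.016],"dr": [0,0,0]},
    {"travel": [0,0,0.015],"dr": [0,0,0]},
    {"travel": [0,0,0.012],"dr": [0,0,0]},
    {"travel": [0,0,0],"dr": [0,0,0]},
    {"travel": [0,0,0],"dr": [0,0,0]}
  ]
}}

```text
time: 3.58
ee_pos: [0.5341, -0.1061, 0.0769]
tcp_rot: [3.141, -0.0, 1.685]
force: [-0.2, -0.8, 1.3]
grip_width: 0.997
```

Run:
```python
from h import *
s=snap('wrist','w3');s=snap('scene','s3');c=s['color'][:,:,::-1]
cv2.imwrite('pics/s3c.png',cv2.resize(c[220:350,270:430],None,fx=4.5,fy=4.5,interpolation=cv2.INTER_CUBIC))
```

```text
(no output)
```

View pics/w3.png

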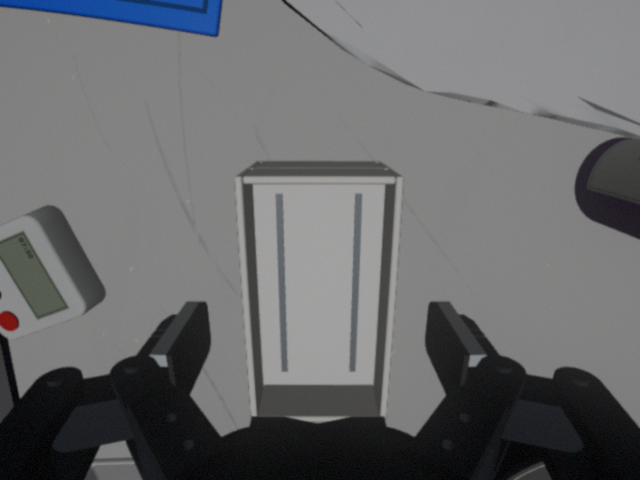

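View pics/s3c.png

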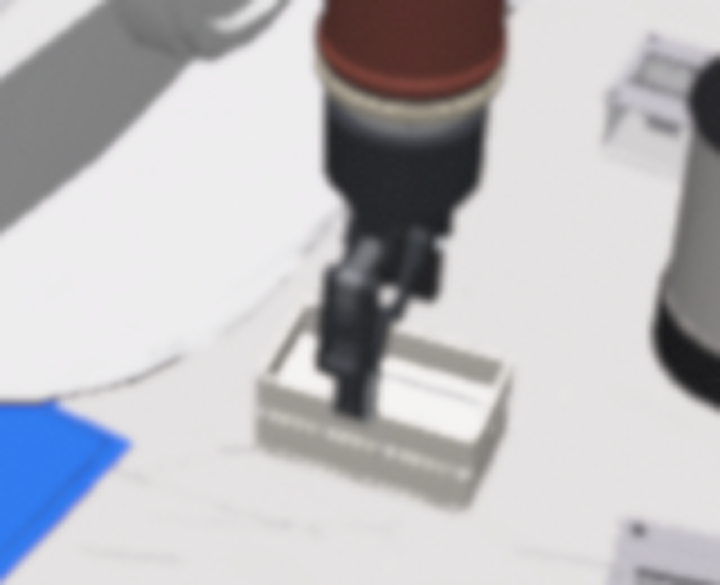

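Run:
```python
from h import *
s=load('w3');K,D=KD(s);T=np.array(s['T_tool_cam'])
for uv in[(209,302),(428,302),(209,348),(429,348)]:
    p=cv2.undistortPoints(np.array([[uv]],float),K,D)[0,0];d=T[:3,:3]@[*p,1];c=T[:3,3]
    for x in(.011,0,-.011):
        k=(x-c[0])/d[0];print(uv,(c+k*d).round(4))
```

```text
(209, 302) [ 0.011  -0.0401  0.0065]
(209, 302) [ 0.     -0.0469  0.0277]
(209, 302) [-0.011  -0.0537  0.0489]
(428, 302) [0.011  0.0402 0.0065]
(428, 302) [0.     0.0471 0.0277]
(428, 302) [-0.011   0.054   0.0489]
(209, 348) [ 0.011  -0.0322 -0.0225]
(209, 348) [ 0.     -0.0377 -0.0063]
(209, 348) [-0.011  -0.0431  0.0099]
(429, 348) [ 0.011   0.0324 -0.0225]
(429, 348) [ 0.      0.038  -0.0063]
(429, 348) [-0.011   0.0436  0.0099]
```

Call:
{"op": "step_arm", "data": {
  "motion": [
    {"travel": [0,0,0.008],"dr": [0,0,0]},
    {"travel": [0,0,0.008],"dr": [0,0,0]},
    {"travel": [0,0,0.006],"dr": [0,0,0]},
    {"travel": [0,0,0],"dr": [0,0,0]}
  ]
}}

```text
time: 4.02
ee_pos: [0.5328, -0.1065, 0.0529]
tcp_rot: [-3.14, -0.0, 1.684]
force: [0.4, -0.3, 0.5]
grip_width: 0.996
```

Call:
{"op": "step_arm", "data": {
  "motion": [
    {"travel": [0,0,0],"dr": [0,0,0]},
    {"travel": [0,0,0],"dr": [0,0,0]},
    {"travel": [0,0,0],"dr": [0,0,0]},
    {"travel": [0,0,0],"dr": [0,0,0]},
    {"travel": [0,0,0],"dr": [0,0,0]},
    {"travel": [0,0,0],"dr": [0,0,0]},
    {"travel": [0,0,0],"dr": [0,0,0]},
    {"travel": [0,0,0],"dr": [0,0,0]}
  ],
  "fingers": 0.056,
  "force": 30
}}

```text
time: 4.68
ee_pos: [0.5339, -0.1068, 0.0546]
tcp_rot: [3.141, 0.0, 1.684]
force: [-1.2, -0.3, 3.1]
grip_width: 0.718
```

Run:
```python
from h import *
s=snap('wrist','w4');print(s['st'])
```

```text
{'time': 4.6833, 'joint_positions': array([-0.47387087,  0.38591419,  0.69915084,  1.9610653 , -0.31360575,
        0.90305175,  0.49896347]), 'qvel': array([ 8.82510280e-04,  7.72071444e-04, -1.25655081e-03, -9.69167310e-04,
       -3.08725203e-05,  9.24495029e-04,  1.26344815e-04]), 'tau': array([-3.89655232e-01, -4.79951942e+01,  9.34017062e+00, -3.02824545e+01,
       -2.07675020e-01, -1.01422356e-01,  1.63311535e-02]), 'ee_pos': array([ 0.53386437, -0.10678446,  0.05455954]), 'tcp_rot': array([3.14119516e+00, 1.34115597e-04, 1.68375143e+00]), 'force': array([-1.18667024, -0.31231021,  3.11672103]), 'moment': array([-0.15042992,  0.20292767,  0.02428228]), 'grip_width': 0.7180215461928013}
```

View pics/w4.png

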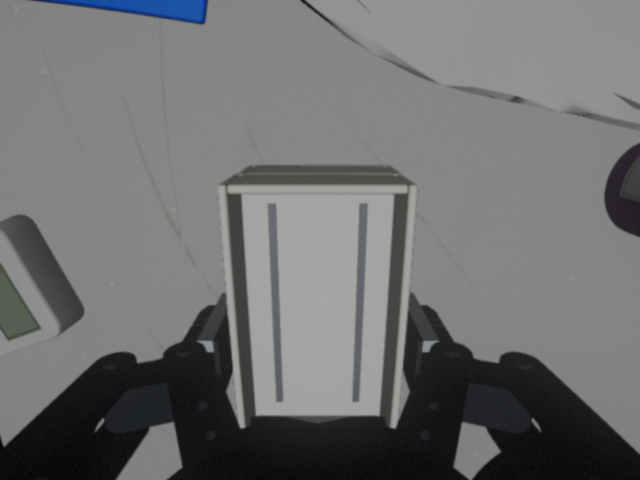

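Call:
{"op": "step_arm", "data": {
  "motion": [
    {"travel": [0,0,-0.004],"dr": [0,0,0]},
    {"travel": [0,0,-0.006],"dr": [0,0,0]},
    {"travel": [0,0,-0.01],"dr": [0,0,0]},
    {"travel": [0,0,-0.015],"dr": [0,0,0]},
    {"travel": [0,0,-0.015],"dr": [0,0,0]},
    {"travel": [0,0,-0.01],"dr": [0,0,0]}
  ]
}}

```text
time: 5.23
ee_pos: [0.5342, -0.1069, 0.1163]
tcp_rot: [3.14, 0.0, 1.684]
force: [0.4, -0.7, -0.9]
grip_width: 0.721
```

```bash
python3 - <<'E'
from h import *
s=snap('wrist','w5');s=snap('scene','s5');c=s['color'][:,:,::-1];print(s['st']['ee_pos'])
cv2.imwrite('pics/s5c.png',cv2.resize(c[200:370,220:430],None,fx=3.5,fy=3.5,interpolation=cv2.INTER_CUBIC))
E
python3 plan.py .50,.0,.13,94,4 .44,.095,.10,94,6 .44,.095,.06,94,5
```

```text
[ 0.53504274 -0.10703082  0.1176738 ]
0 {"travel": [0.028, -0.006, -0.003], "dr": [0, 0, 0.6]}
1 {"travel": [0.027, -0.006, -0.004], "dr": [0, 0, 0.6]}
2 {"travel": [0.027, -0.006, -0.003], "dr": [0, 0, 0.7]}
3 {"travel": [0.028, -0.006, -0.004], "dr": [0, 0, 0.6]}
4 {"travel": [0.016, -0.009, 0.005], "dr": [0, 0, -0.0]}
5 {"travel": [0.017, -0.009, 0.005], "dr": [0, 0, -0.0]}
6 {"travel": [0.016, -0.009, 0.005], "dr": [0, 0, -0.0]}
7 {"travel": [0.017, -0.009, 0.005], "dr": [0, 0, -0.0]}
8 {"travel": [0.016, -0.009, 0.005], "dr": [0, 0, -0.0]}
9 {"travel": [0.017, -0.009, 0.005], "dr": [0, 0, -0.0]}
10 {"travel": [-0.0, 0.0, 0.008], "dr": [0, 0, -0.0]}
11 {"travel": [-0.0, 0.0, 0.008], "dr": [0, 0, -0.0]}
0 {"travel": [-0.0, 0.0, 0.008], "dr": [0, 0, -0.0]}
1 {"travel": [-0.0, 0.0, 0.008], "dr": [0, 0, -0.0]}
2 {"travel": [-0.0, 0.0, 0.008], "dr": [0, 0, -0.0]}
end [4.39600e-01 9.54000e-02 6.04000e-02 9.39823e+01]
```

View pics/s5c.png

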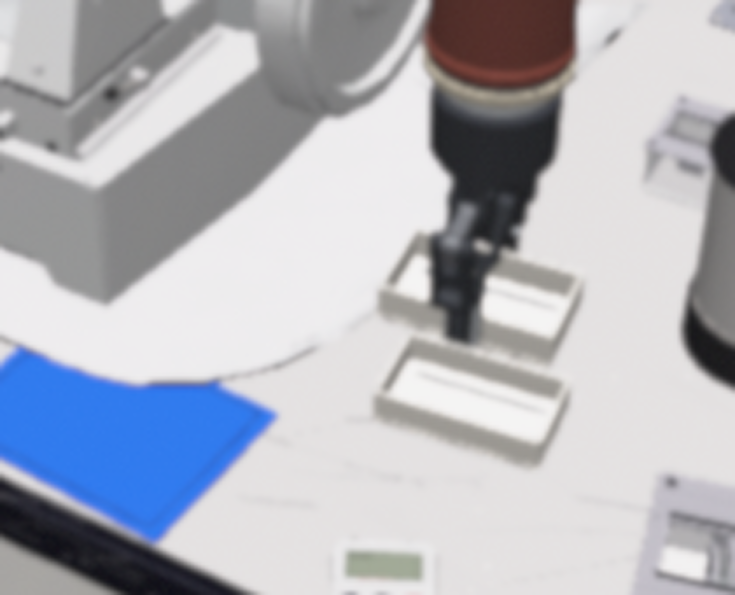

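View pics/w5.png

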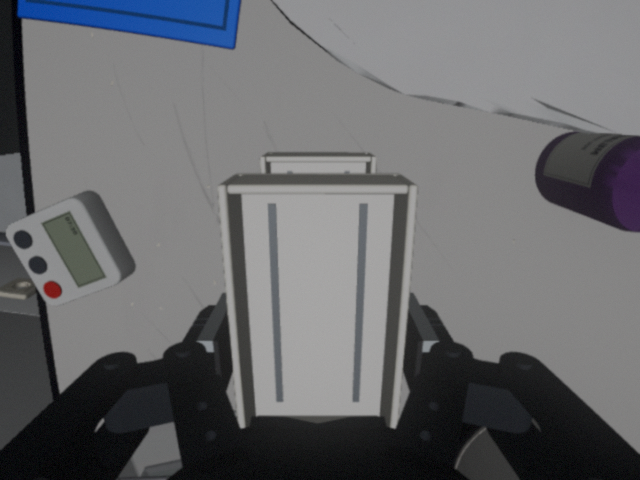

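Call:
{"op": "step_arm", "data": {
  "motion": [
    {"travel": [0.028,-0.006,-0.003],"dr": [0,0,0.6]},
    {"travel": [0.027,-0.006,-0.004],"dr": [0,0,0.6]},
    {"travel": [0.027,-0.006,-0.003],"dr": [0,0,0.7]},
    {"travel": [0.028,-0.006,-0.004],"dr": [0,0,0.6]},
    {"travel": [0.016,-0.01,0.005],"dr": [0,0,0]},
    {"travel": [0.017,-0.01,0.005],"dr": [0,0,0]},
    {"travel": [0.016,-0.01,0.005],"dr": [0,0,0]},
    {"travel": [0.017,-0.01,0.005],"dr": [0,0,0]},
    {"travel": [0.016,-0.01,0.005],"dr": [0,0,0]},
    {"travel": [0.016,-0.01,0.005],"dr": [0,0,0]},
    {"travel": [0,-0.002,0.01],"dr": [0,0,0]},
    {"travel": [0,0,0.01],"dr": [0,0,0]}
  ]
}}

```text
time: 6.33
ee_pos: [0.4298, 0.0947, 0.0776]
tcp_rot: [-3.141, -0.001, 1.642]
force: [0.6, -0.4, -1.4]
grip_width: 0.721
```

Run:
```python
from h import *
s=snap('wrist','w6');s=snap('top','t6');print(s['st']['ee_pos'],np.degrees(s['st']['tcp_rot']),s['st']['joint_positions'])
```

```text
[0.42926296 0.09363573 0.07588501] [-1.79880522e+02  4.47239420e-02  9.40449719e+01] [-0.91070947  0.09647273  0.62703346  2.1812488  -0.07264416  0.88564125
 -0.16914994]
```

View pics/w6.png

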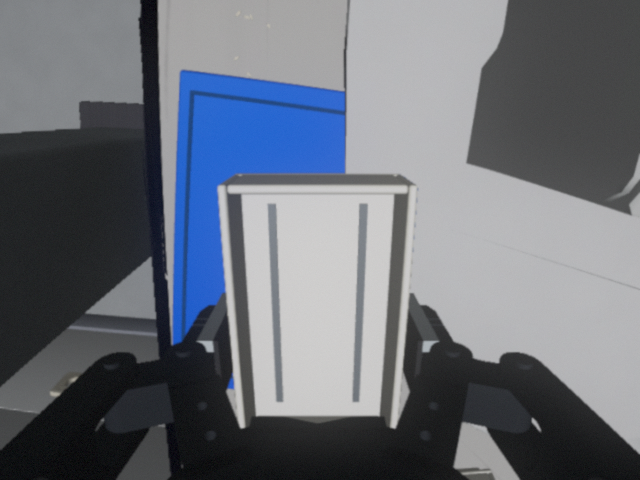

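View pics/t6.png

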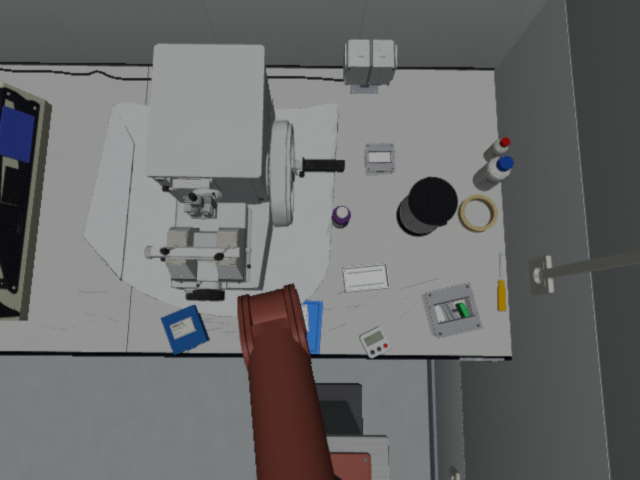

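Run:
```python
from h import *
s=load('w6');print(onz(s,[(180,70),(345,92),(173,350),(345,170)],.004))
t=load('top0')
print(onz(t,[(252,303),(323,301),(320,354),(248,347)],.004))
cv2.imwrite('pics/mc.png',cv2.resize(t['color'][280:370,230:340,::-1],None,fx=6,fy=6,interpolation=cv2.INTER_CUBIC))
```

```text
[[0.35709393 0.18785957 0.004     ]
 [0.43627428 0.18284053 0.004     ]
 [0.34751633 0.03272911 0.004     ]
 [0.43964157 0.14566398 0.004     ]]
[[ 0.46744267  0.17833242  0.004     ]
 [ 0.47432397 -0.00149972  0.004     ]
 [ 0.34353138  0.00514745  0.004     ]
 [ 0.35874139  0.18471451  0.004     ]]
```

View pics/mc.png

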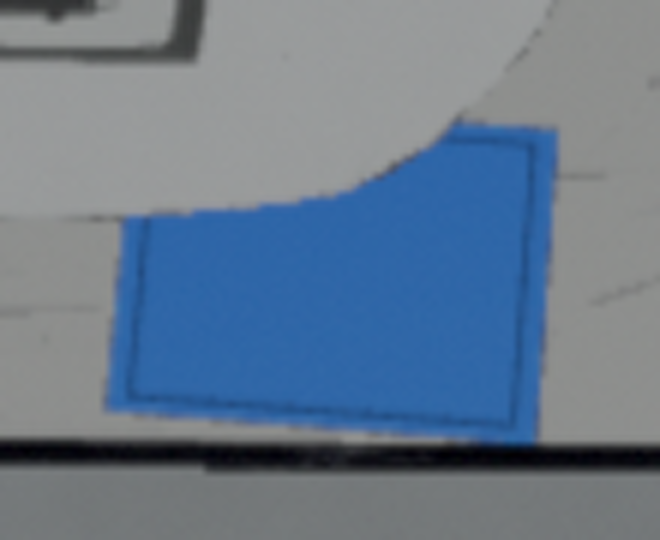

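Run:
```python
from h import *
t=load('top0');f=lambda l:[(230+u/6,280+v/6) for u,v in l]
P=onz(t,f([(556,130),(538,442),(106,408)]),.004);print(P,(P[0]+P[2])/2,np.linalg.norm(np.diff(P,axis=0),axis=1))
print('sheet',onz(t,f([(125,214),(250,207),(331,198),(400,168),(450,130)]),.006))
w=load('w5') 
cv2.imwrite('pics/sh.png',cv2.resize(load('scene0')['color'][260:360,170:330,::-1],None,fx=5,fy=5,interpolation=cv2.INTER_CUBIC))
```

```text
[[ 0.47263885 -0.00066467  0.004     ]
 [ 0.34432954  0.00598278  0.004     ]
 [ 0.35630584  0.18546062  0.004     ]] [0.41447235 0.09239798 0.004     ] [0.12848139 0.17987698]
sheet [[0.43577658 0.17997342 0.006     ]
 [0.43920596 0.12763937 0.006     ]
 [0.44328064 0.09372734 0.006     ]
 [0.45603717 0.06495126 0.006     ]
 [0.47210561 0.04411579 0.006     ]]
```

View pics/sh.png

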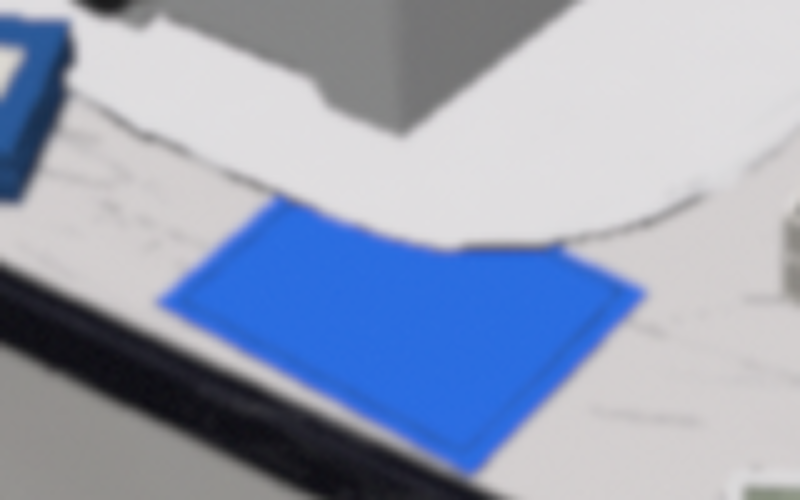

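```bash
python3 plan.py .415,.073,.06,95,3 .415,.073,.042,95,4
```

```text
0 {"travel": [-0.006, -0.005, 0.006], "dr": [0, 0, -0.3]}
1 {"travel": [-0.007, -0.006, 0.005], "dr": [0, 0, -0.4]}
2 {"travel": [-0.006, -0.005, 0.006], "dr": [0, 0, -0.3]}
3 {"travel": [0.0, -0.0, 0.004], "dr": [0, 0, -0.0]}
4 {"travel": [0.0, -0.0, 0.005], "dr": [0, 0, -0.0]}
5 {"travel": [0.0, -0.0, 0.004], "dr": [0, 0, -0.0]}
6 {"travel": [0.0, -0.0, 0.005], "dr": [0, 0, -0.0]}
end [4.15100e-01 7.29000e-02 4.17000e-02 9.49631e+01]
```

Call:
{"op": "step_arm", "data": {
  "motion": [
    {"travel": [-0.006,-0.005,0.006],"dr": [0,0,-0.3]},
    {"travel": [-0.007,-0.006,0.005],"dr": [0,0,-0.4]},
    {"travel": [-0.006,-0.005,0.006],"dr": [0,0,-0.3]},
    {"travel": [0,0,0.004],"dr": [0,0,0]},
    {"travel": [0,0,0.005],"dr": [0,0,0]},
    {"travel": [0,0,0],"dr": [0,0,0]},
    {"travel": [0,0,0],"dr": [0,0,0]}
  ]
}}

```text
time: 7.02
ee_pos: [0.4161, 0.0739, 0.0522]
tcp_rot: [-3.141, 0.0, 1.658]
force: [-0.1, 0.2, -1.0]
grip_width: 0.719
```

Run:
```python
from h import *
st=manip.state();print(st['ee_pos'],np.degrees(st['tcp_rot']),st['joint_positions'])
```

```text
[0.41611261 0.07387066 0.05219711] [-1.79991601e+02  1.78584689e-02  9.49751162e+01] [-0.88516765  0.10490826  0.63720976  2.23732068 -0.08478023  0.82183187
 -0.1059483 ]
```

Call:
{"op": "step_arm", "data": {
  "motion": [
    {"travel": [0,0,0.005],"dr": [0,0,0]},
    {"travel": [0,0,0.005],"dr": [0,0,0]},
    {"travel": [0,0,0.004],"dr": [0,0,0]},
    {"travel": [0,0,0.002],"dr": [0,0,0]},
    {"travel": [0,0,0.001],"dr": [0,0,0]},
    {"travel": [0,0,0],"dr": [0,0,0]},
    {"travel": [0,0,0],"dr": [0,0,0]}
  ]
}}

```text
time: 7.6
ee_pos: [0.416, 0.0738, 0.0353]
tcp_rot: [-3.142, 0.0, 1.658]
force: [0.2, 0.5, -0.7]
grip_width: 0.719
```

Call:
{"op": "step_arm", "data": {
  "motion": [
    {"travel": [0,0,0.001],"dr": [0,0,0]},
    {"travel": [0,0,0.001],"dr": [0,0,0]},
    {"travel": [0,0,0.001],"dr": [0,0,0]},
    {"travel": [0,0,0],"dr": [0,0,0]},
    {"travel": [0,0,0],"dr": [0,0,0]}
  ]
}}

```text
time: 8.02
ee_pos: [0.4161, 0.0739, 0.0325]
tcp_rot: [3.141, -0.0, 1.658]
force: [-1.9, 0.5, 3.2]
grip_width: 0.718
```

Run:
```python
from h import *
s=snap('wrist','w7');s=snap('scene','s7');c=s['color'][:,:,::-1];print(s['st']['ee_pos'],s['st']['force'])
cv2.imwrite('pics/s7c.png',cv2.resize(c[220:370,170:370],None,fx=4,fy=4,interpolation=cv2.INTER_CUBIC))
```

```text
[0.41608473 0.07389676 0.03248008] [-0.55532742  0.41700495  4.10684346]
```

View pics/s7c.png

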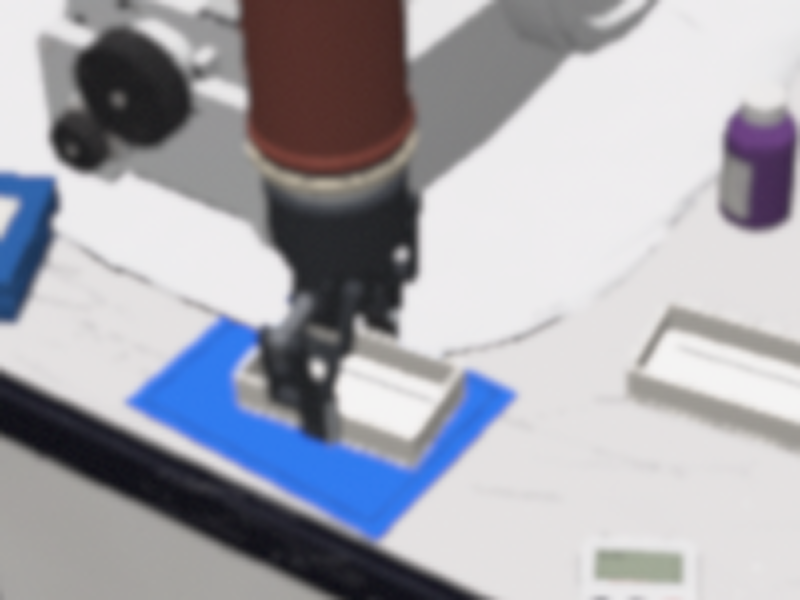

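Contact came at the expected height, with TCP z at 0.0325. I'm releasing the tray and rising.

Call:
{"op": "step_arm", "data": {
  "motion": [
    {"travel": [0,0,0],"dr": [0,0,0]},
    {"travel": [0,0,0],"dr": [0,0,0]},
    {"travel": [0,0,0],"dr": [0,0,0]},
    {"travel": [0,0,0],"dr": [0,0,0]},
    {"travel": [0,0,0],"dr": [0,0,0]},
    {"travel": [0,0,0],"dr": [0,0,0]},
    {"travel": [0,0,0],"dr": [0,0,0]}
  ],
  "fingers": 0.085
}}

```text
time: 8.7
ee_pos: [0.416, 0.0738, 0.0323]
tcp_rot: [-3.142, 0.0, 1.658]
force: [-0.6, 0.7, -1.0]
grip_width: 0.999
```

Call:
{"op": "step_arm", "data": {
  "motion": [
    {"travel": [0,0,-0.01],"dr": [0,0,0]},
    {"travel": [0,0,-0.02],"dr": [0,0,0]},
    {"travel": [0,0,-0.03],"dr": [0,0,0]},
    {"travel": [0,0,-0.03],"dr": [0,0,0]},
    {"travel": [0,0,-0.03],"dr": [0,0,0]},
    {"travel": [0,0,-0.03],"dr": [0,0,0]},
    {"travel": [0,0,-0.03],"dr": [0,0,0]},
    {"travel": [0,0,-0.03],"dr": [0,0,0]},
    {"travel": [0,0,0],"dr": [0,0,0]},
    {"travel": [0,0,0],"dr": [0,0,0]}
  ]
}}

```text
time: 9.53
ee_pos: [0.4169, 0.0738, 0.2444]
tcp_rot: [3.138, -0.002, 1.657]
force: [-0.0, 0.1, -0.7]
grip_width: 0.997
```

Run:
```python
from h import *
s=snap('wrist','w8');print(s['st']['ee_pos'],s['st']['joint_positions'])
```

```text
[0.41686089 0.07380966 0.24437618] [-0.92794702 -0.19778258  0.5795387   2.02042505  0.11158139  1.28499811
 -0.30219723]
```

View pics/w8.png

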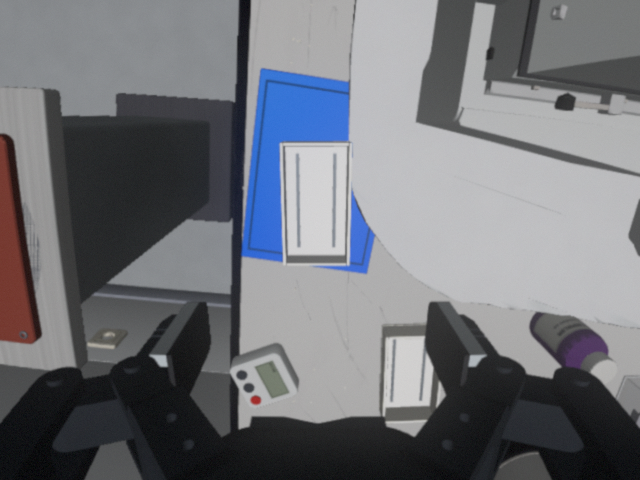

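```bash
python3 - <<'E'
from h import *
s=load('w8')
P=onz(s,[(280,142.5),(352,142.5),(349,265),(284,266)],.036)[:,:2];print(P.mean(0),[(np.linalg.norm(P[i]-P[(i+1)%4]).round(4),np.degrees(np.arctan2(*(P[(i+1)%4]-P[i])[::-1])).round(1)) for i in range(4)])
M=onz(s,[(262,69),(367,273),(245,254)],.004);print(M,(M[0]+M[1])/2)
E
python3 plan.py .49,-.05,.26,94,5 .50,-.17,.27,70,6 .50,-.24,.27,60,5
```

```text
[0.41618033 0.07402821] [(np.float64(0.0607), np.float64(4.9)), (np.float64(0.1108), np.float64(-85.0)), (np.float64(0.0603), np.float64(-174.2)), (np.float64(0.1117), np.float64(95.2))]
[[0.3582871  0.1873388  0.004     ]
 [0.47460743 0.00200966 0.004     ]
 [0.34930923 0.01211014 0.004     ]] [0.41644727 0.09467423 0.004     ]
0 {"travel": [-0.026, 0.013, -0.003], "dr": [0, 0, 0.2]}
1 {"travel": [-0.026, 0.012, -0.004], "dr": [0, 0, 0.2]}
2 {"travel": [-0.026, 0.013, -0.003], "dr": [0, 0, 0.2]}
3 {"travel": [-0.025, 0.013, -0.004], "dr": [0, 0, 0.2]}
4 {"travel": [-0.026, 0.013, -0.003], "dr": [0, 0, 0.2]}
5 {"travel": [-0.02, 0.0, -0.002], "dr": [0, 0, 4.0]}
6 {"travel": [-0.02, 0.002, -0.001], "dr": [0, 0, 4.0]}
7 {"travel": [-0.02, 0.003, -0.002], "dr": [0, 0, 4.0]}
8 {"travel": [-0.02, 0.004, -0.002], "dr": [0, 0, 4.0]}
9 {"travel": [-0.019, 0.006, -0.001], "dr": [0, 0, 4.0]}
10 {"travel": [-0.019, 0.007, -0.002], "dr": [0, 0, 4.0]}
11 {"travel": [-0.013, 0.005, -0.0], "dr": [0, 0, 2.0]}
0 {"travel": [-0.013, 0.005, -0.0], "dr": [0, 0, 2.0]}
1 {"travel": [-0.013, 0.006, -0.0], "dr": [0, 0, 2.0]}
2 {"travel": [-0.012, 0.006, -0.0], "dr": [0, 0, 2.0]}
3 {"travel": [-0.012, 0.007, -0.0], "dr": [0, 0, 2.0]}
end [ 0.5005 -0.2399  0.2699 59.9517]
```

Call:
{"op": "step_arm", "data": {
  "motion": [
    {"travel": [-0.026,0.013,-0.003],"dr": [0,0,0.2]},
    {"travel": [-0.026,0.012,-0.004],"dr": [0,0,0.2]},
    {"travel": [-0.026,0.013,-0.003],"dr": [0,0,0.2]},
    {"travel": [-0.025,0.013,-0.004],"dr": [0,0,0.2]},
    {"travel": [-0.026,0.013,-0.003],"dr": [0,0,0.2]},
    {"travel": [-0.02,0,-0.002],"dr": [0,0,4]},
    {"travel": [-0.02,0.002,-0.001],"dr": [0,0,4]},
    {"travel": [-0.02,0.003,-0.002],"dr": [0,0,4]},
    {"travel": [-0.02,0.004,-0.002],"dr": [0,0,4]},
    {"travel": [-0.019,0.006,-0.001],"dr": [0,0,4]},
    {"travel": [-0.019,0.007,-0.002],"dr": [0,0,4]},
    {"travel": [-0.013,0.005,0],"dr": [0,0,2]}
  ]
}}

```text
time: 10.58
ee_pos: [0.4988, -0.186, 0.2688]
tcp_rot: [-3.14, 0.001, 1.179]
force: [0.5, -0.5, -0.0]
grip_width: 0.989
```

Call:
{"op": "step_arm", "data": {
  "motion": [
    {"travel": [-0.013,0.005,0],"dr": [0,0,2]},
    {"travel": [-0.013,0.006,0],"dr": [0,0,2]},
    {"travel": [-0.012,0.006,0],"dr": [0,0,2]},
    {"travel": [-0.012,0.007,0],"dr": [0,0,2]},
    {"travel": [0,0,0],"dr": [0,0,0]},
    {"travel": [0,0,0],"dr": [0,0,0]}
  ]
}}

```text
time: 11.08
ee_pos: [0.4999, -0.2399, 0.2687]
tcp_rot: [-3.14, 0.001, 1.045]
force: [-0.0, 0.5, 0.4]
grip_width: 1.001
```

Run:
```python
from h import *
s=snap('wrist','w9');print(s['st']['ee_pos'],s['st']['joint_positions'])
```

```text
[ 0.49988435 -0.23992407  0.26873099] [-0.54124149  0.19523575  1.04440649  1.72003456 -0.1727653   1.32735608
  0.01174526]
```

View pics/w9.png

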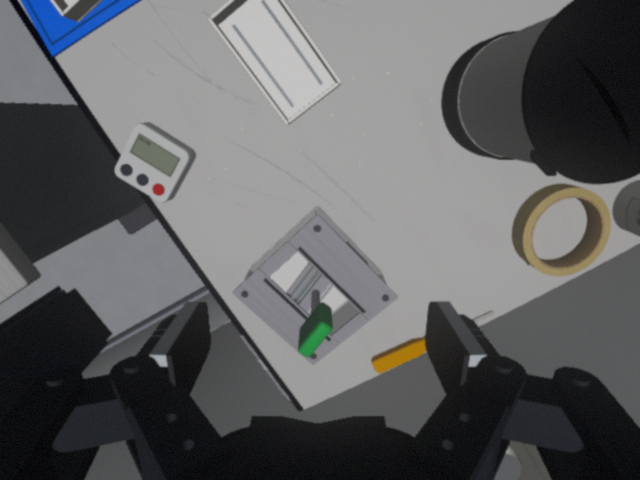

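Run:
```python
from h import *
s=load('w9')
cv2.imwrite('pics/w9c.png',cv2.resize(s['color'][200:370,225:405,::-1],None,fx=3.5,fy=3.5,interpolation=cv2.INTER_CUBIC))
```

```text
(no output)
```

View pics/w9c.png

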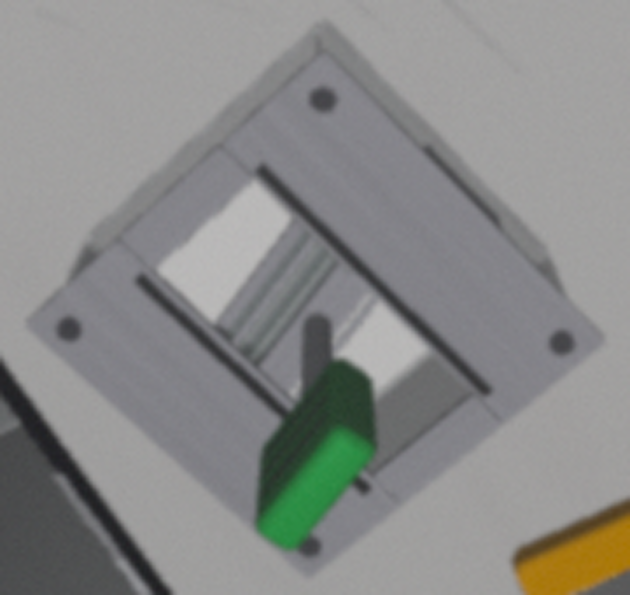

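Run:
```python
from h import *
s=load('w9');f=lambda l:[(225+u/3.5,200+v/3.5) for u,v in l]
def rect(l,z):
    P=onz(s,f(l),z)[:,:2];print(P.mean(0),[(np.linalg.norm(P[i]-P[(i+1)%4]).round(4),np.degrees(np.arctan2(*(P[(i+1)%4]-P[i])[::-1])).round(1)) for i in range(4)])
rect([(326,50),(604,340),(310,577),(27,325)],.064)
rect([(323,99),(563,343),(309,547),(69,329)],.064)
rect([(258,168),(490,392),(368,490),(138,278)],.064)
rect([(340,428),(376,455),(296,548),(257,525)],.137)
```

```text
[ 0.45568134 -0.31205629] [(np.float64(0.1102), np.float64(-77.1)), (np.float64(0.1101), np.float64(-166.5)), (np.float64(0.1105), np.float64(103.4)), (np.float64(0.1109), np.float64(13.3))]
[ 0.45494684 -0.31293952] [(np.float64(0.0944), np.float64(-76.7)), (np.float64(0.0946), np.float64(-166.9)), (np.float64(0.0943), np.float64(103.0)), (np.float64(0.0941), np.float64(13.2))]
[ 0.45503606 -0.312807  ] [(np.float64(0.0901), np.float64(-76.2)), (np.float64(0.0453), np.float64(-166.9)), (np.float64(0.0896), np.float64(103.5)), (np.float64(0.0448), np.float64(13.7))]
[ 0.45535198 -0.31362941] [(np.float64(0.0102), np.float64(-70.5)), (np.float64(0.0294), np.float64(-156.4)), (np.float64(0.0104), np.float64(115.0)), (np.float64(0.0303), np.float64(23.2))]
```

```bash
python3 plan.py .455,-.313,.20,24,7
```

```text
0 {"travel": [-0.012, -0.0, 0.01], "dr": [0, 0, 5.1]}
1 {"travel": [-0.013, 0.001, 0.01], "dr": [0, 0, 5.2]}
2 {"travel": [-0.012, 0.001, 0.009], "dr": [0, 0, 5.1]}
3 {"travel": [-0.012, 0.003, 0.01], "dr": [0, 0, 5.2]}
4 {"travel": [-0.012, 0.004, 0.01], "dr": [0, 0, 5.1]}
5 {"travel": [-0.011, 0.005, 0.01], "dr": [0, 0, 5.1]}
6 {"travel": [-0.011, 0.007, 0.01], "dr": [0, 0, 5.2]}
end [ 0.4549 -0.3136  0.1998 23.9895]
```

Call:
{"op": "step_arm", "data": {
  "motion": [
    {"travel": [-0.012,0,0.01],"dr": [0,0,5.1]},
    {"travel": [-0.013,0.001,0.01],"dr": [0,0,5.2]},
    {"travel": [-0.012,0.001,0.009],"dr": [0,0,5.1]},
    {"travel": [-0.012,0.003,0.01],"dr": [0,0,5.2]},
    {"travel": [-0.012,0.004,0.01],"dr": [0,0,5.1]},
    {"travel": [-0.011,0.005,0.01],"dr": [0,0,5.1]},
    {"travel": [-0.011,0.007,0.01],"dr": [0,0,5.2]},
    {"travel": [0,0,0],"dr": [0,0,0]},
    {"travel": [0,0,0],"dr": [0,0,0]}
  ],
  "fingers": 0.05
}}

```text
time: 11.88
ee_pos: [0.455, -0.3133, 0.2]
tcp_rot: [-3.141, 0.001, 0.421]
force: [0.4, 0.5, 0.5]
grip_width: 0.585
```

Run:
```python
from h import *
s=snap('wrist','w10');print(s['st']['ee_pos'],np.degrees(s['st']['tcp_rot']),s['st']['joint_positions'],s['st']['grip_width'])
```

```text
[ 0.45501033 -0.31328367  0.19998142] [-1.79937470e+02  4.45296158e-02  2.41171682e+01] [-0.4387486   0.31595522  1.15568959  1.81874594 -0.30861373  1.20943992
 -0.33935922] 0.5849967868570574
```

View pics/w10.png

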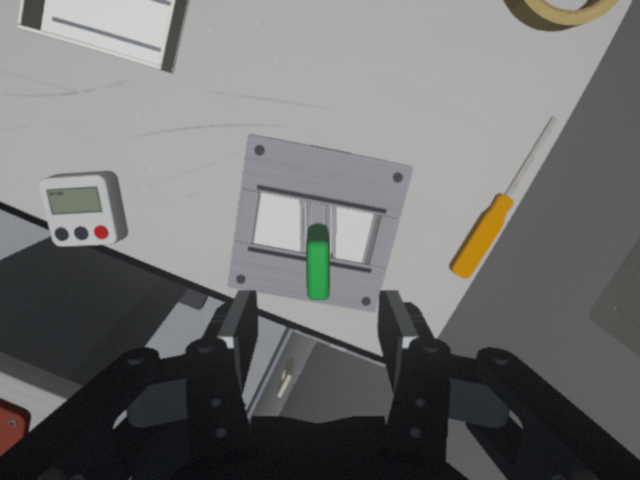

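Run:
```python
from h import *
s=load('w10')
def rect(l,z):
    P=onz(s,l,z)[:,:2];print(P.mean(0),[(np.linalg.norm(P[i]-P[(i+1)%4]).round(4),np.degrees(np.arctan2(*(P[(i+1)%4]-P[i])[::-1])).round(1)) for i in range(4)])
rect([(306.5,247),(328.5,247),(329.5,299),(307.5,300)],.137)
rect([(250,134),(412.5,166),(378,311),(228,286)],.064)
rect([(259,149.5),(398,177),(366,300.5),(240.5,278.5)],.064)
```

```text
[ 0.45367125 -0.31471044] [(np.float64(0.0111), np.float64(-65.8)), (np.float64(0.0291), np.float64(-154.3)), (np.float64(0.0117), np.float64(117.1)), (np.float64(0.0297), np.float64(24.6))]
[ 0.45590368 -0.31300387] [(np.float64(0.1095), np.float64(-76.8)), (np.float64(0.1098), np.float64(-165.3)), (np.float64(0.1134), np.float64(103.7)), (np.float64(0.1107), np.float64(12.7))]
[ 0.4549579  -0.31244604] [(np.float64(0.0945), np.float64(-76.9)), (np.float64(0.0938), np.float64(-167.0)), (np.float64(0.0942), np.float64(103.3)), (np.float64(0.0941), np.float64(13.2))]
```

Call:
{"op": "step_arm", "data": {
  "motion": [
    {"travel": [0,0,0.018],"dr": [0,0,0]},
    {"travel": [0,0,0.018],"dr": [0,0,0]},
    {"travel": [0,0,0.016],"dr": [0,0,0]},
    {"travel": [0,0,0.014],"dr": [0,0,0]},
    {"travel": [0,0,0.008],"dr": [0,0,0]},
    {"travel": [0,0,0],"dr": [0,0,0]},
    {"travel": [0,0,0],"dr": [0,0,0]}
  ]
}}

```text
time: 12.52
ee_pos: [0.4554, -0.314, 0.1266]
tcp_rot: [3.142, 0.0, 0.419]
force: [-0.0, -0.6, 0.8]
grip_width: 0.585
```

Run:
```python
from h import *
s=snap('wrist','w11');print(s['st']['ee_pos'],np.degrees(s['st']['tcp_rot']),s['st']['force'],s['st']['grip_width'])
```

```text
[ 0.45542701 -0.31395395  0.12663999] [1.79998395e+02 9.36973749e-03 2.40311695e+01] [-0.0008422  -0.61665669  0.78415254] 0.5850396824280616
```

View pics/w11.png

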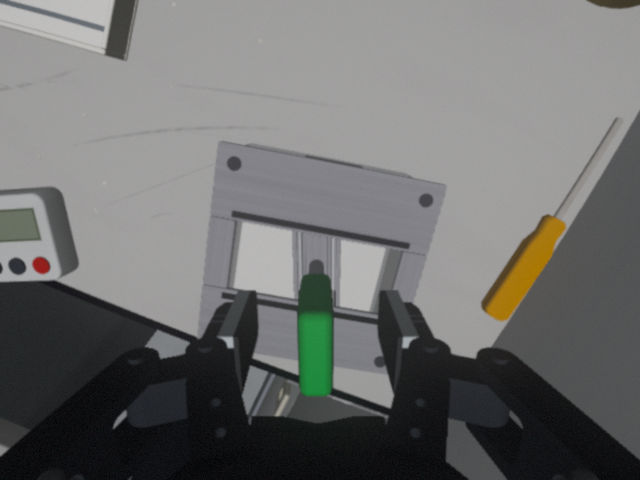

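Call:
{"op": "step_arm", "data": {
  "motion": [
    {"travel": [0,0,0],"dr": [0,0,0]},
    {"travel": [0,0,0],"dr": [0,0,0]},
    {"travel": [0,0,0],"dr": [0,0,0]},
    {"travel": [0,0,0],"dr": [0,0,0]},
    {"travel": [0,0,0],"dr": [0,0,0]},
    {"travel": [0,0,0],"dr": [0,0,0]},
    {"travel": [0,0,0],"dr": [0,0,0]},
    {"travel": [0,0,0],"dr": [0,0,0]},
    {"travel": [0,0,0],"dr": [0,0,0]}
  ],
  "fingers": 0.005,
  "force": 40
}}

```text
time: 13.32
ee_pos: [0.4555, -0.3142, 0.1268]
tcp_rot: [3.141, -0.001, 0.419]
force: [-1.4, 1.5, 5.1]
grip_width: 0.137
```

Run:
```python
from h import *
s=snap('wrist','w12');print(s['st'])
```

```text
{'time': 13.3167, 'joint_positions': array([-0.35320367,  0.40985996,  1.07554605,  1.89421454, -0.40933103,
        1.07980748, -0.26532946]), 'qvel': array([ 0.00237681,  0.00076424,  0.00148025, -0.00012402, -0.00219761,
       -0.00052156, -0.00049997]), 'tau': array([ 4.19707987e-01, -3.88608956e+01,  1.37777254e+01, -3.19520116e+01,
        1.54539580e-01, -5.64457532e-01, -8.41017900e-03]), 'ee_pos': array([ 0.45551092, -0.3142202 ,  0.12684683]), 'tcp_rot': array([ 3.14123475e+00, -6.30086775e-04,  4.18569452e-01]), 'force': array([-1.41355323,  1.4532289 ,  5.14213934]), 'moment': array([0.3776675 , 0.13333575, 0.01538892]), 'grip_width': 0.136532618614433}
```

View pics/w12.png

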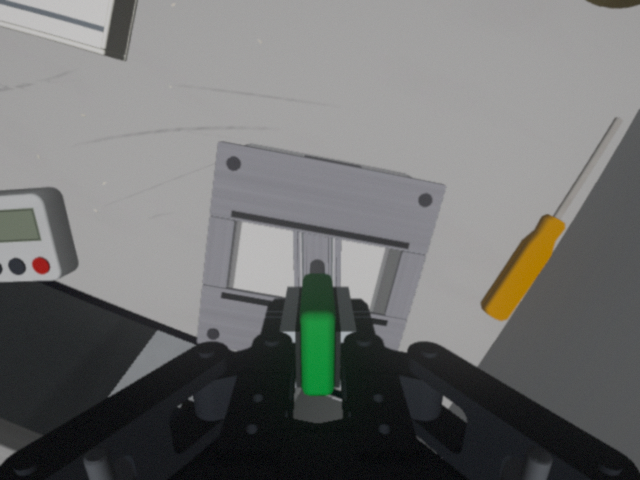

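Call:
{"op": "step_arm", "data": {
  "motion": [
    {"travel": [0,0,-0.001],"dr": [0,0,0]},
    {"travel": [0,0,-0.001],"dr": [0,0,0]},
    {"travel": [0,0,-0.001],"dr": [0,0,0]},
    {"travel": [0,0,0],"dr": [0,0,0]},
    {"travel": [0,0,0],"dr": [0,0,-2]},
    {"travel": [0,0,0],"dr": [0,0,-4]},
    {"travel": [0,0,0],"dr": [0,0,-5]},
    {"travel": [0,0,0],"dr": [0,0,-5]},
    {"travel": [0,0,0],"dr": [0,0,-5]},
    {"travel": [0,0,0],"dr": [0,0,-5]},
    {"travel": [0,0,0],"dr": [0,0,-4]}
  ]
}}

```text
time: 14.28
ee_pos: [0.455, -0.3141, 0.1292]
tcp_rot: [-3.141, 0.0, 0.947]
force: [-0.7, -0.4, -1.6]
grip_width: 0.135
```

Run:
```python
from h import *
s=snap('wrist','w13');print(s['st']['ee_pos'],np.degrees(s['st']['tcp_rot']),s['st']['force'],s['st']['moment'],s['st']['joint_positions'])
```

```text
[ 0.45501676 -0.3140614   0.12922057] [-1.79987496e+02  8.94733843e-03  5.42357869e+01] [-0.66581126 -0.35306558 -1.58455424] [ 0.0052454  -0.01302583 -0.04728458] [-0.27240571  0.35260406  0.95533892  1.88994371 -0.32781369  1.06603129
  0.19156544]
```

View pics/w13.png

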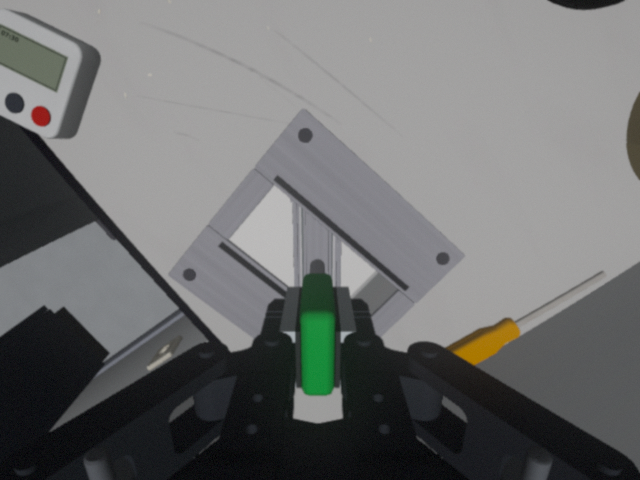

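Call:
{"op": "step_arm", "data": {
  "motion": [
    {"travel": [0,0,0],"dr": [0,0,-5]},
    {"travel": [0,0,0],"dr": [0,0,-5]},
    {"travel": [0,0,0],"dr": [0,0,-5]},
    {"travel": [0,0,0],"dr": [0,0,-5]},
    {"travel": [0,0,0],"dr": [0,0,-5]},
    {"travel": [0,0,0],"dr": [0,0,-5]},
    {"travel": [0,0,0],"dr": [0,0,-5]},
    {"travel": [0,0,0],"dr": [0,0,-5]},
    {"travel": [0,0,0],"dr": [0,0,-5]},
    {"travel": [0,0,0],"dr": [0,0,-4]},
    {"travel": [0,0,0],"dr": [0,0,0]},
    {"travel": [0,0,0],"dr": [0,0,0]}
  ]
}}

```text
time: 15.33
ee_pos: [0.455, -0.3142, 0.1292]
tcp_rot: [-3.141, -0.0, 1.794]
force: [0.5, -0.3, -2.1]
grip_width: 0.13
```

Run:
```python
from h import *
s=snap('wrist','w14');print(s['st']['ee_pos'],np.degrees(s['st']['tcp_rot']),s['st']['force'],s['st']['moment'],s['st']['joint_positions'])
cv2.imwrite('pics/w14c.png',cv2.resize(s['color'][80:400,180:460,::-1],None,fx=1.8,fy=1.8,interpolation=cv2.INTER_CUBIC))
snap('scene','s14');snap('top','t14')
```

```text
[ 0.45502042 -0.31417677  0.12923815] [-1.79991558e+02 -7.22777700e-03  1.02766616e+02] [ 0.46884096 -0.28942118 -2.13130312] [ 0.00869393  0.02140622 -0.00125733] [-0.13782378  0.30149168  0.77798477  1.88496706 -0.242366    1.05170052
  0.962001  ]
```

View pics/w14.png

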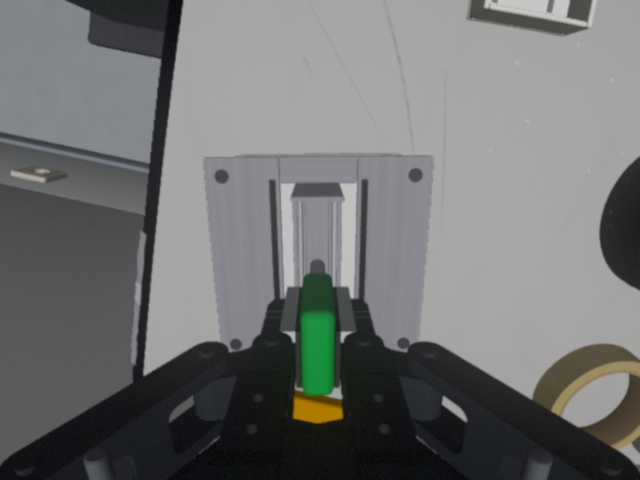

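Run:
```python
from h import *
s=load('w14')
P=onz(s,[(222,176.5),(415.5,175),(404,343),(236,343.5)],.064)[:,:2];c=P.mean(0);print(c,[(np.linalg.norm(P[i]-P[(i+1)%4]).round(4),np.degrees(np.arctan2(*(P[(i+1)%4]-P[i])[::-1])).round(1)) for i in range(4)])
Q=onz(s,[(293,199),(342,199),(318,199)],.0565)[:,:2];e=s['st']['ee_pos'][:2];y=np.radians(102.77)
for X in (c,*Q): d=X-e;print('tool x,y',(d@[np.cos(y),np.sin(y)]).round(4),(d@[np.sin(y),-np.cos(y)]).round(4))
```

```text
[ 0.45519363 -0.3123706 ] [(np.float64(0.0939), np.float64(13.2)), (np.float64(0.094), np.float64(-76.6)), (np.float64(0.0943), np.float64(-167.0)), (np.float64(0.0936), np.float64(103.2))]
tool x,y 0.0017 0.0006
tool x,y 0.0355 -0.013
tool x,y 0.0355 0.0121
tool x,y 0.0355 -0.0002
```

View pics/w14c.png

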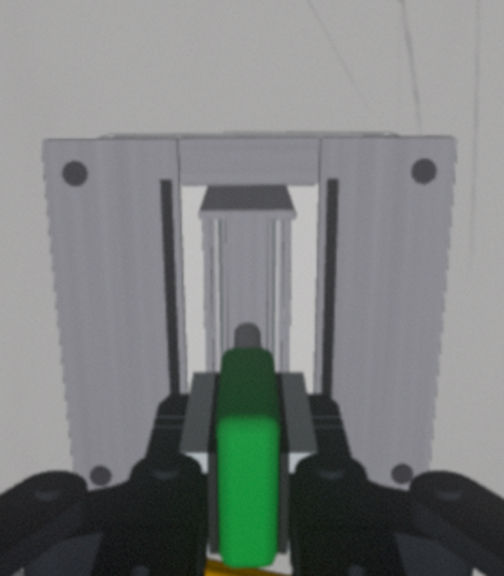

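Run:
```python
from h import *
s=load('w14');e=s['st']['ee_pos'][:2];y=np.radians(102.77);ax=np.array([np.cos(y),np.sin(y)])
for v,z in((311,.140),(394,.140),(273,.104),(198,.0565),(184,.009),(181,.064),(178,.060)): print(v,z,((onz(s,[(318,v)],z)[0,:2]-e)@ax).round(4))
```

```text
311 0.14 0.017
394 0.14 -0.0153
273 0.104 0.0147
198 0.0565 0.036
184 0.009 0.0352
181 0.064 0.0459
178 0.06 0.0468
```

View pics/t14.png

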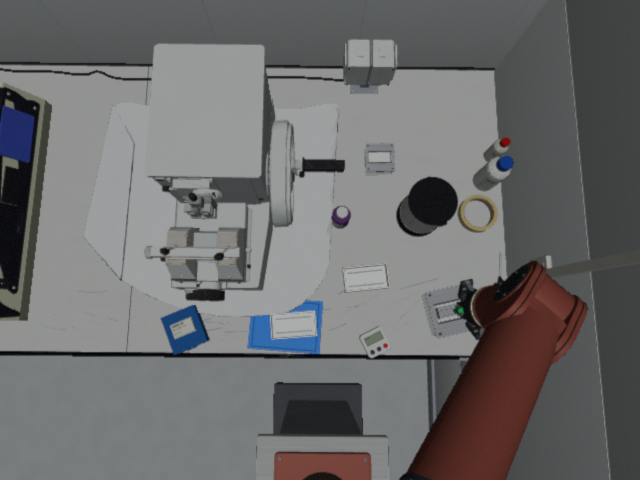

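Call:
{"op": "step_arm", "data": {
  "motion": [
    {"travel": [0.001,0.001,0],"dr": [0,0,-0.4]},
    {"travel": [0.001,0,0],"dr": [0,0,0]},
    {"travel": [0.001,0,0],"dr": [0,0,0]},
    {"travel": [0.001,0,0],"dr": [0,0,0]},
    {"travel": [0,0,0],"dr": [0,0,0]},
    {"travel": [0,0,0],"dr": [0,0,0]}
  ]
}}

```text
time: 15.98
ee_pos: [0.4552, -0.3099, 0.1294]
tcp_rot: [3.142, 0.0, 1.804]
force: [0.3, -0.2, -1.7]
grip_width: 0.135
```

Run:
```python
from h import *
s=snap('wrist','w15');print(s['st']['ee_pos'],np.degrees(s['st']['tcp_rot']),s['st']['force'])
cv2.imwrite('pics/w15c.png',cv2.resize(s['color'][130:330,220:420,::-1],None,fx=3,fy=3,interpolation=cv2.INTER_CUBIC))
```

```text
[ 0.45522239 -0.30991127  0.12936567] [1.79996620e+02 8.15916728e-04 1.03373655e+02] [ 0.33235028 -0.23385379 -1.7061298 ]
```

View pics/w15c.png

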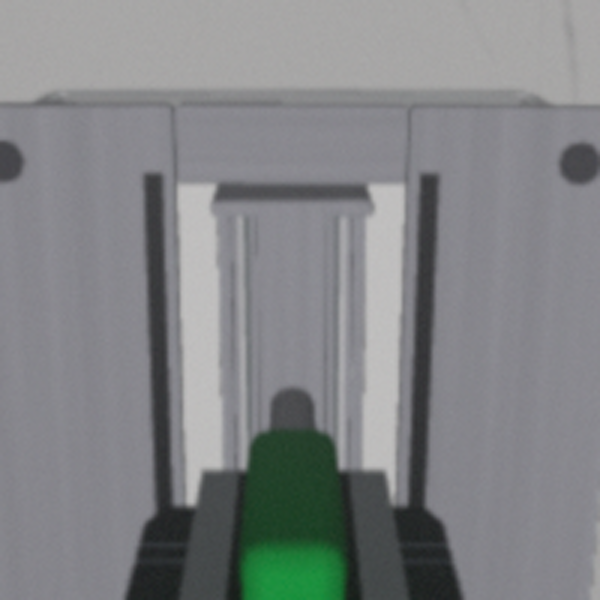

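Run:
```python
from h import *
s=load('w15');e=s['st']['ee_pos'][:2];y=np.radians(103.3);ax=np.array([np.cos(y),np.sin(y)])
for v,z in((130+183/3,.064),(130+198/3,.0565),(130+213/3,.0565)): print(((onz(s,[(318,v)],z)[0,:2]-e)@ax).round(4))
print((np.array([.4551,-.3126])-e)@ax)
```

```text
0.041
0.037
0.0344
-0.0025884650637420475
```

Call:
{"op": "step_arm", "data": {
  "motion": [
    {"travel": [0,0,-0.002],"dr": [0,0,0]},
    {"travel": [0,0,-0.002],"dr": [0,0,0]},
    {"travel": [0,0,-0.002],"dr": [0,0,0]},
    {"travel": [0,0,-0.002],"dr": [0,0,0]},
    {"travel": [0,0,-0.002],"dr": [0,0,0]},
    {"travel": [0,0,0],"dr": [0,0,0]}
  ]
}}

```text
time: 16.53
ee_pos: [0.4554, -0.3102, 0.1399]
tcp_rot: [3.141, 0.0, 1.804]
force: [0.2, 1.0, -1.2]
grip_width: 0.133
```

Run:
```python
from h import *
s=snap('wrist','w16');print(s['st']['ee_pos'],np.degrees(s['st']['tcp_rot']),s['st']['force'])
cv2.imwrite('pics/w16c.png',cv2.resize(s['color'][130:330,220:420,::-1],None,fx=3,fy=3,interpolation=cv2.INTER_CUBIC))
```

```text
[ 0.45541739 -0.31016741  0.13985571] [1.79967262e+02 2.39132395e-02 1.03373493e+02] [ 0.19268627  0.95912306 -1.23858094]
```

View pics/w16c.png

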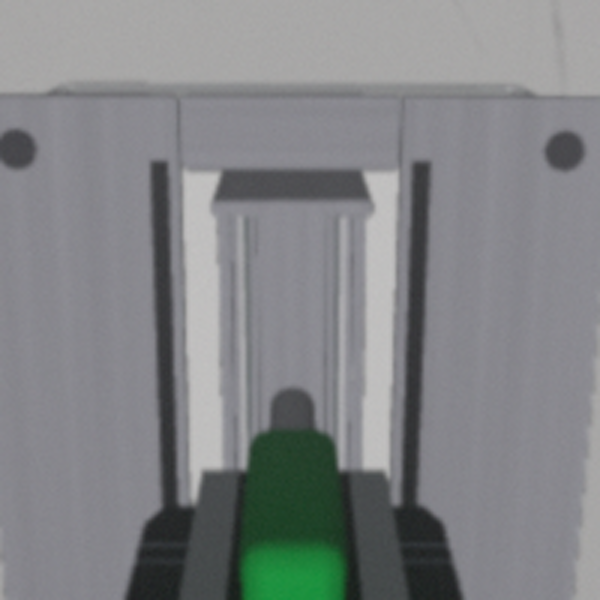

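Call:
{"op": "step_arm", "data": {
  "motion": [
    {"travel": [0,0,-0.004],"dr": [0,0,0]},
    {"travel": [0,0,-0.005],"dr": [0,0,0]},
    {"travel": [0,0,-0.006],"dr": [0,0,0]},
    {"travel": [0,0,-0.006],"dr": [0,0,0]},
    {"travel": [0,0,-0.006],"dr": [0,0,0]},
    {"travel": [0,0,-0.006],"dr": [0,0,0]},
    {"travel": [0,0,-0.006],"dr": [0,0,0]},
    {"travel": [0,0,-0.006],"dr": [0,0,0]}
  ]
}}

```text
time: 17.25
ee_pos: [0.4552, -0.31, 0.1851]
tcp_rot: [3.141, 0.0, 1.804]
force: [-0.2, -0.1, -2.1]
grip_width: 0.134
```

Call:
{"op": "step_arm", "data": {
  "motion": [
    {"travel": [0,0,-0.008],"dr": [0,0,0]},
    {"travel": [0,0,-0.012],"dr": [0,0,0]},
    {"travel": [0,0,-0.012],"dr": [0,0,0]},
    {"travel": [0,0,-0.012],"dr": [0,0,0]},
    {"travel": [0,0,-0.008],"dr": [0,0,0]},
    {"travel": [0,0,0],"dr": [0,0,0]},
    {"travel": [0,0,0],"dr": [0,0,0]}
  ]
}}

```text
time: 17.83
ee_pos: [0.4555, -0.31, 0.2368]
tcp_rot: [3.141, 0.0, 1.804]
force: [-0.6, -0.4, -2.3]
grip_width: 0.132
```

```bash
python3 - <<'E'
from h import *
s=snap('wrist','w17');print(s['st']['ee_pos'],np.degrees(s['st']['tcp_rot']),s['st']['force'],s['st']['joint_positions'])
snap('scene','s17')
E
python3 plan.py .49,-.18,.24,100,6 .47,-.02,.24,97,6 .416,.074,.24,95,6
```

```text
[ 0.45548932 -0.31001301  0.23680441] [1.79944080e+02 2.19278925e-02 1.03387022e+02] [-0.56867279 -0.43984542 -2.33688407] [-0.20223796  0.16983197  0.81114731  1.76895469 -0.12970791  1.25662908
  0.87548996]
0 {"travel": [0.02, 0.011, -0.001], "dr": [0, 0, 0.6]}
1 {"travel": [0.019, 0.01, -0.0], "dr": [0, 0, 0.5]}
2 {"travel": [0.02, 0.01, -0.001], "dr": [0, 0, 0.6]}
3 {"travel": [0.02, 0.011, -0.001], "dr": [0, 0, 0.6]}
4 {"travel": [0.02, 0.009, -0.0], "dr": [0, 0, 0.5]}
5 {"travel": [0.021, 0.01, -0.001], "dr": [0, 0, 0.6]}
6 {"travel": [0.027, 0.001, -0.0], "dr": [0, 0, 0.5]}
7 {"travel": [0.027, 0.001, -0.0], "dr": [0, 0, 0.5]}
8 {"travel": [0.026, 0.001, -0.0], "dr": [0, 0, 0.5]}
9 {"travel": [0.027, 0.001, -0.0], "dr": [0, 0, 0.5]}
10 {"travel": [0.027, 0.0, -0.0], "dr": [0, 0, 0.5]}
11 {"travel": [0.027, 0.001, -0.0], "dr": [0, 0, 0.5]}
0 {"travel": [0.017, -0.007, -0.0], "dr": [0, 0, 0.3]}
1 {"travel": [0.016, -0.007, -0.0], "dr": [0, 0, 0.4]}
2 {"travel": [0.017, -0.008, -0.0], "dr": [0, 0, 0.3]}
3 {"travel": [0.016, -0.007, -0.0], "dr": [0, 0, 0.3]}
4 {"travel": [0.017, -0.007, -0.0], "dr": [0, 0, 0.4]}
5 {"travel": [0.016, -0.008, -0.0], "dr": [0, 0, 0.3]}
end [4.16000e-01 7.39000e-02 2.39800e-01 9.49839e+01]
```

View pics/w17.png

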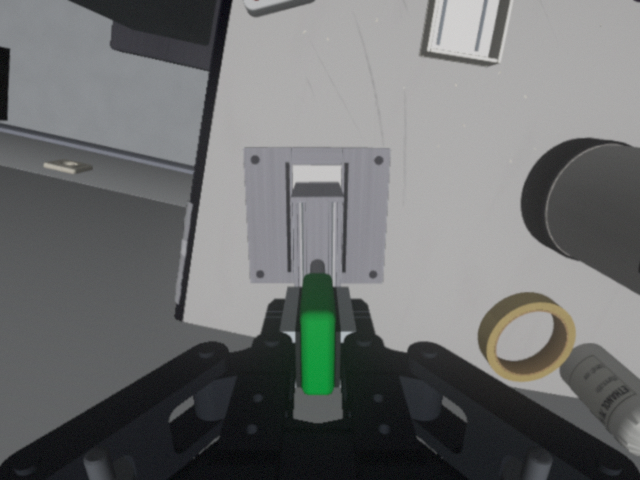

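View pics/s17.png

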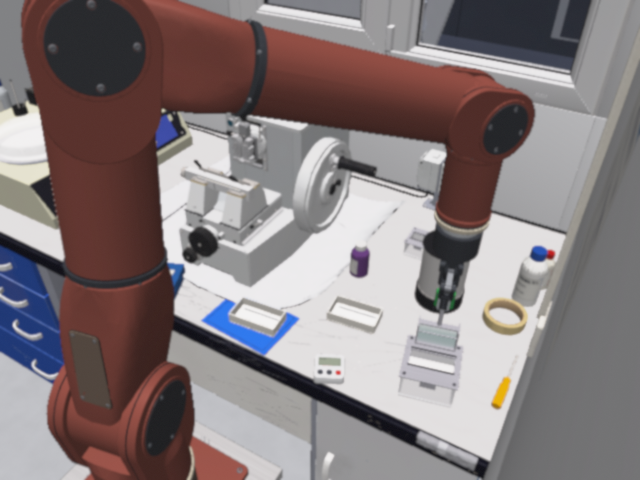

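Call:
{"op": "step_arm", "data": {
  "motion": [
    {"travel": [0.02,0.011,-0.001],"dr": [0,0,0.6]},
    {"travel": [0.019,0.01,0],"dr": [0,0,0.5]},
    {"travel": [0.02,0.01,-0.001],"dr": [0,0,0.6]},
    {"travel": [0.02,0.011,-0.001],"dr": [0,0,0.6]},
    {"travel": [0.02,0.009,0],"dr": [0,0,0.5]},
    {"travel": [0.021,0.01,-0.001],"dr": [0,0,0.6]},
    {"travel": [0.027,0.001,0],"dr": [0,0,0.5]},
    {"travel": [0.027,0.001,0],"dr": [0,0,0.5]},
    {"travel": [0.026,0.001,0],"dr": [0,0,0.5]},
    {"travel": [0.027,0.001,0],"dr": [0,0,0.5]},
    {"travel": [0.027,0,0],"dr": [0,0,0.5]},
    {"travel": [0.027,0.001,0],"dr": [0,0,0.5]}
  ]
}}

```text
time: 18.93
ee_pos: [0.4697, -0.0189, 0.2397]
tcp_rot: [-3.14, 0.0, 1.692]
force: [0.4, -0.0, -1.6]
grip_width: 0.135
```

Call:
{"op": "step_arm", "data": {
  "motion": [
    {"travel": [0.017,-0.007,0],"dr": [0,0,0.3]},
    {"travel": [0.016,-0.007,0],"dr": [0,0,0.4]},
    {"travel": [0.017,-0.008,0],"dr": [0,0,0.3]},
    {"travel": [0.016,-0.007,0],"dr": [0,0,0.3]},
    {"travel": [0.017,-0.007,0],"dr": [0,0,0.4]},
    {"travel": [0.012,-0.006,0],"dr": [0,0,0.3]},
    {"travel": [0.004,-0.002,0.01],"dr": [0,0,0]},
    {"travel": [0,0,0.01],"dr": [0,0,0]},
    {"travel": [0,0,0],"dr": [0,0,0]},
    {"travel": [0,0,0],"dr": [0,0,0]}
  ]
}}

```text
time: 19.77
ee_pos: [0.4159, 0.0726, 0.2191]
tcp_rot: [-3.139, 0.001, 1.657]
force: [0.1, 0.1, -1.2]
grip_width: 0.133
```

Run:
```python
from h import *
s=snap('wrist','w18');print(s['st']['ee_pos'],np.degrees(s['st']['tcp_rot']),s['st']['force'],s['st']['joint_positions'])
```

```text
[0.41594354 0.0725571  0.21910782] [-1.79875745e+02  6.29529433e-02  9.49106424e+01] [ 0.14579291  0.0539939  -1.24166381] [-0.68864027 -0.13877716  0.3794441   2.04750437  0.05509028  1.22595426
 -0.24556429]
```

View pics/w18.png

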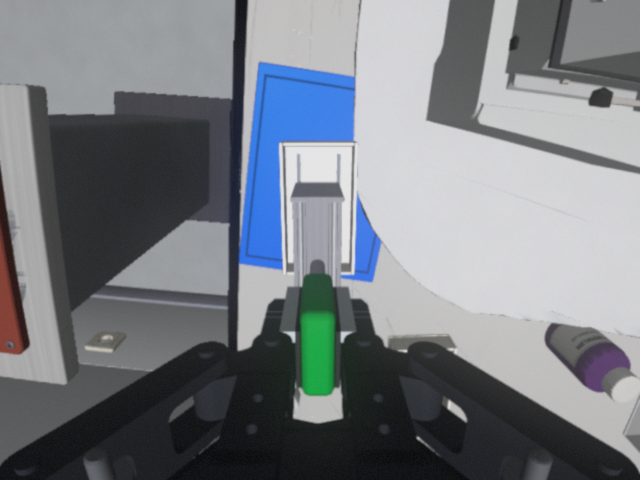

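Call:
{"op": "step_arm", "data": {
  "motion": [
    {"travel": [0.001,0,0.01],"dr": [0,0,0]},
    {"travel": [0.001,0,0.012],"dr": [0,0,0]},
    {"travel": [0.001,0,0.012],"dr": [0,0,0]},
    {"travel": [0,0,0.01],"dr": [0,0,0]},
    {"travel": [0,0,0.006],"dr": [0,0,0]},
    {"travel": [0,0,0],"dr": [0,0,0]},
    {"travel": [0,0,0],"dr": [0,0,0]}
  ]
}}

```text
time: 20.4
ee_pos: [0.416, 0.0765, 0.1702]
tcp_rot: [-3.141, 0.0, 1.657]
force: [1.4, -0.2, -1.4]
grip_width: 0.134
```

Run:
```python
from h import *
s=snap('wrist','w19');print(s['st']['ee_pos'],np.degrees(s['st']['tcp_rot']),s['st']['force'])
e=s['st']['ee_pos'];y=s['st']['tcp_rot'][2];ax=np.array([np.cos(y),np.sin(y)]);ay=np.array([np.sin(y),-np.cos(y)])
cv2.imwrite('pics/w19c.png',cv2.resize(s['color'][120:320,220:420,::-1],None,fx=3,fy=3,interpolation=cv2.INTER_CUBIC))
t=snap('scene','s19');cv2.imwrite('pics/s19c.png',cv2.resize(t['color'][220:370,170:370,::-1],None,fx=4,fy=4,interpolation=cv2.INTER_CUBIC))
```

```text
[0.41600686 0.07651777 0.17024744] [-1.79976129e+02  1.61769058e-02  9.49581520e+01] [ 1.41751307 -0.18888121 -1.42629653]
```

View pics/w19c.png

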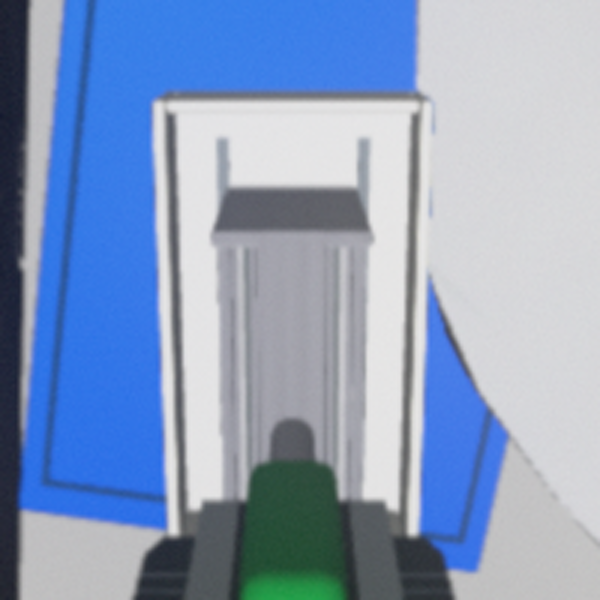

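View pics/s19c.png

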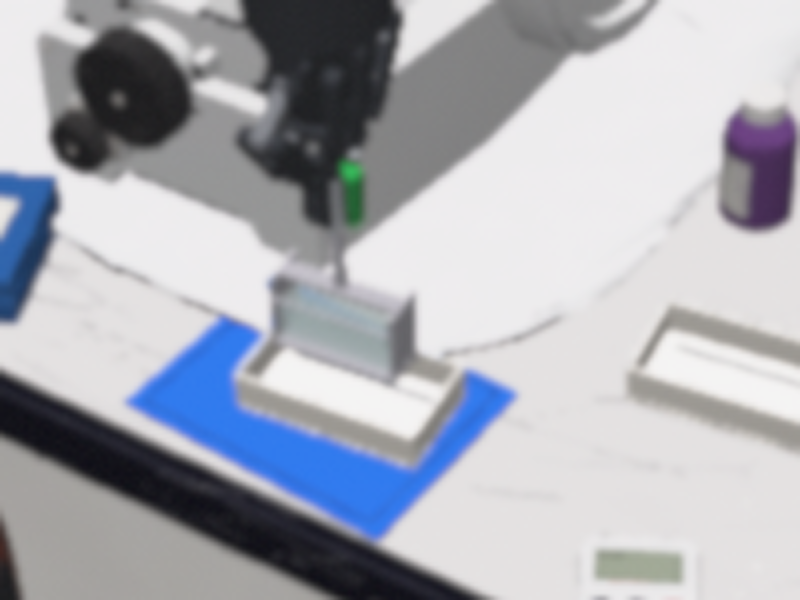

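Call:
{"op": "step_arm", "data": {
  "motion": [
    {"travel": [-0.001,0,0.006],"dr": [0,0,0]},
    {"travel": [0,0,0.007],"dr": [0,0,0]},
    {"travel": [0,0,0.007],"dr": [0,0,0]},
    {"travel": [0,0,0.006],"dr": [0,0,0]},
    {"travel": [0,0,0.004],"dr": [0,0,0]},
    {"travel": [0,0,0.003],"dr": [0,0,0]},
    {"travel": [0,0,0],"dr": [0,0,0]},
    {"travel": [0,0,0],"dr": [0,0,0]}
  ]
}}

```text
time: 21.17
ee_pos: [0.416, 0.0757, 0.1372]
tcp_rot: [-3.141, 0.0, 1.658]
force: [-0.6, 0.1, -2.5]
grip_width: 0.134
```

Call:
{"op": "step_arm", "data": {
  "motion": [
    {"travel": [0,0,0.001],"dr": [0,0,0]},
    {"travel": [0,0,0.001],"dr": [0,0,0]},
    {"travel": [0,0,0],"dr": [0,0,0]},
    {"travel": [0,0,0],"dr": [0,0,0]}
  ]
}}

```text
time: 21.5
ee_pos: [0.4161, 0.0757, 0.1354]
tcp_rot: [3.141, -0.0, 1.658]
force: [0.1, 0.5, -2.1]
grip_width: 0.132
```

Call:
{"op": "step_arm", "data": {
  "motion": [
    {"travel": [0,0,0.001],"dr": [0,0,0]},
    {"travel": [0,0,0],"dr": [0,0,0]},
    {"travel": [0,0,0.001],"dr": [0,0,0]},
    {"travel": [0,0,0],"dr": [0,0,0]},
    {"travel": [0,0,0],"dr": [0,0,0]}
  ]
}}

```text
time: 21.92
ee_pos: [0.4164, 0.0758, 0.1337]
tcp_rot: [3.141, -0.0, 1.658]
force: [-1.0, -1.3, 4.6]
grip_width: 0.135
```

Run:
```python
from h import *
s=snap('wrist','w20');print(s['st']['ee_pos'],s['st']['force'],s['st']['moment'])
cv2.imwrite('pics/w20c.png',cv2.resize(s['color'][120:320,220:420,::-1],None,fx=3,fy=3,interpolation=cv2.INTER_CUBIC))
```

```text
[0.41641305 0.0757571  0.13374107] [-1.03293194 -1.31612307  4.64460273] [-0.09533386  0.28929822 -0.08180429]
```

View pics/w20c.png

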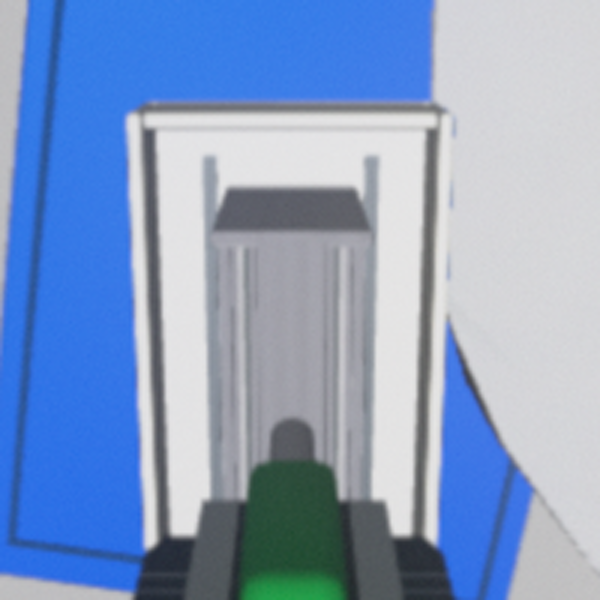

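Call:
{"op": "step_arm", "data": {
  "motion": [
    {"travel": [0,0,0],"dr": [0,0,0]},
    {"travel": [0,0,0],"dr": [0,0,0]},
    {"travel": [0,0,0],"dr": [0,0,0]},
    {"travel": [0,0,0],"dr": [0,0,0]},
    {"travel": [0,0,0],"dr": [0,0,0]},
    {"travel": [0,0,0],"dr": [0,0,0]}
  ],
  "fingers": 0.045
}}

```text
time: 22.47
ee_pos: [0.416, 0.0757, 0.1332]
tcp_rot: [-3.141, 0.0, 1.658]
force: [0.2, -0.4, -0.5]
grip_width: 0.526
```

Call:
{"op": "step_arm", "data": {
  "motion": [
    {"travel": [0,0,-0.008],"dr": [0,0,0]},
    {"travel": [0,0,-0.015],"dr": [0,0,0]},
    {"travel": [0,0,-0.02],"dr": [0,0,0]},
    {"travel": [0,0,-0.025],"dr": [0,0,0]},
    {"travel": [0,0,-0.025],"dr": [0,0,0]},
    {"travel": [0,0,-0.02],"dr": [0,0,0]},
    {"travel": [0,0,0],"dr": [0,0,0]},
    {"travel": [0,0,0],"dr": [0,0,0]}
  ]
}}

```text
time: 23.13
ee_pos: [0.4167, 0.0759, 0.2477]
tcp_rot: [3.139, -0.001, 1.658]
force: [0.2, -0.6, -1.5]
grip_width: 0.527
```

Run:
```python
from h import *
s=snap('wrist','w21');print(s['st']['ee_pos'],s['st']['force'])
t=snap('scene','s21');cv2.imwrite('pics/s21c.png',cv2.resize(t['color'][220:370,170:370,::-1],None,fx=4,fy=4,interpolation=cv2.INTER_CUBIC))
snap('top','t21')
```

```text
[0.41665675 0.07588562 0.24769791] [ 0.24029564 -0.64110175 -1.50092373]
```

View pics/w21.png

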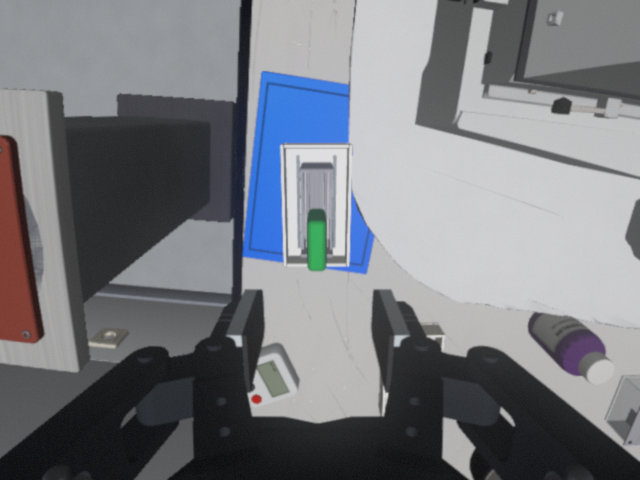

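View pics/s21c.png

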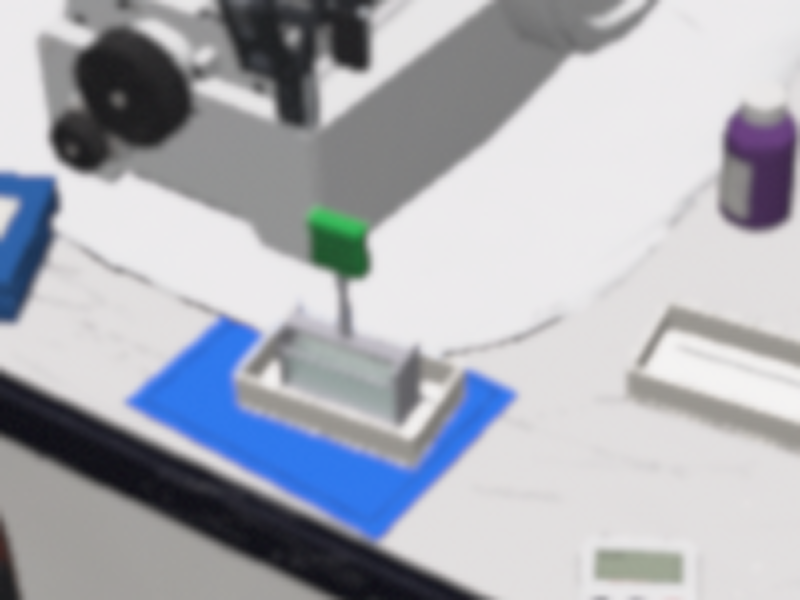

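View pics/t21.png

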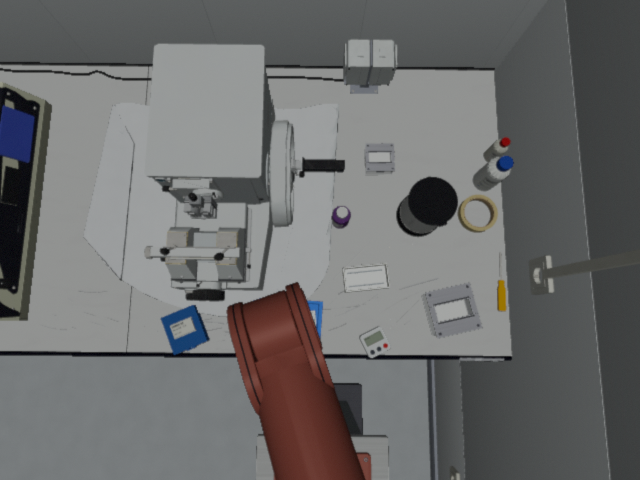

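Run:
```python
from h import *
s=load('w21');h=cv2.cvtColor(s['color'],cv2.COLOR_RGB2HSV)
g=cv2.inRange(h,(50,120,120),(75,255,255));ys,xs=np.nonzero(g);print(xs.min(),xs.max(),ys.min(),ys.max())
P=onz(s,[(317.5,(ys.min()+ys.max())/2)],.144);print('tab',P)
T=onz(s,[(281,144),(352,144),(350,266),(284.5,266)],.036);print('tray',T.mean(0),np.linalg.norm(np.diff(T,axis=0),axis=1))
manip.finish_job()
```

```text
308 324 221 269
tab [[0.41658167 0.07596793 0.144     ]]
tray [0.41645885 0.07431881 0.036     ] [0.06052685 0.11166147 0.06136377]
the job is handed in; nothing more can be done
```

The job is handed in. The top tray is on the mat, the carrier stands upright in it, and the lower tray shows no visible shift. No verdict came back, so this rests on my own checks.

- **Tray:** I lifted only the upper tray and set it flat on the mat. It measured 0.416, 0.074 in the last wrist image, about 21 mm from the mat's measured middle (limit 45 mm). I offset it on purpose to keep clear of the white sheet that overlaps the mat's rear edge.
- **Carrier turn and lift:** I raised the carrier about 3 mm and turned it about 79° by the tab. I then moved it 4 mm along the slot to centre it. It came up through the slot with no more than about 2.5 N at the wrist.
- **Carrier in the tray:** It touched the tray floor with about 6–7 N at the expected height. After release the tab is about 2 mm from the tray's centre, and the gripper is about 0.1 m above the carrier.
- **Other items:** The timer, stain bottle and slide box show no visible shift in the last top view. The arm hid part of the mat in that view, so I checked the tray and carrier in the wrist and scene views.
- **Disagreements:**
  - The carrier's position along the tool's x axis varied by about 3 mm between the tab and cage-edge measurements, so I used a middle value. The cage passed the slot freely.
  - My first estimate of the mat's middle came from a partly covered outline. I redid it from visible corners, and the two agreed within about 1 mm.

The run took about 23 s of the 62 s allowed.

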